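# Hang the waiting card pocket in its place on the desk rail

### The job

The card pocket waiting in the small black tray belongs on the desk rail, between the long pocket and the short middle pocket beside it. First slide the pockets apart along the rail to leave at least 85 mm clear between those two, then take the waiting pocket from the tray, lower it through that gap in your grip until its hook sits on the upper bar, and let go. Finally slide the long pocket and the middle one back together until they touch the new one on both sides, keeping every hanging pocket on the rail and leaving the mug and the mouse alone.

Things in the scene. Friction and masses are not known exactly. Their poses are not given: they have to be found in the camera images.
- rack: Rail stand, fixed; origin under its centre, on the desk. Two level 10 mm steel bars along its y, one straight above the other, axes 165 and 100 mm up. Base plate 130 mm (x) by 430 mm (y), 12 mm thick; posts at y = -205 and +205 mm end level with the upper bar (172 mm up). Its +x faces the robot; the hanging boxes are on its -x side, away from the robot, hooks over the upper bar.
- rail_top (a point): Middle of the upper bar's top, 170 mm above the desk; y along the bar, z up, x towards the robot; the boxes hang on the -x side. Pockets hang with the hook's seat on the bar and the box's back leaning on the lower bar, up to 6 degrees off upright. A light sideways push on the tab (about 1 N) slides them; they stay where left. Only the tabs rise more than 5 mm above this point.
- long_tab (a point): The longest hanging pocket, at one end of the row (either end): light grey plastic box 50 mm wide, 30 deep, 110 tall, with a hook like the waiting pocket's. This point is the middle of its upright pull tab: 10 mm thick (x), 26 mm wide (y), free from 27 mm below this point to 20 mm above. z up, y along the width, x from the box to the hook's free leg. 
- middle_tab (a point): The short hanging pocket in the middle of the row: light grey plastic box 50 mm wide, 30 deep, 70 tall, with a hook like the waiting pocket's. This point is the middle of its upright pull tab: 10 mm thick (x), 26 mm wide (y), free from 27 mm below this point to 20 mm above. z up, y along the width, x from the box to the hook's free leg. 
- end_tab (a point): The other short hanging pocket, at the end of the row away from the long one: light grey box 50 mm wide, 30 deep, 70 tall, same hook. This point is the middle of its upright pull tab: 10 mm thick (x), 26 mm wide (y), free from 27 mm below this point to 20 mm above. z up, y along the width, x from the box to the hook's free leg. 
- new_tab (a point): The waiting pocket, loose (about 140 g), upright in the tray: light grey plastic box 60 mm wide, 30 deep, 85 tall, with a hook. This point is the middle of its upright pull tab: 10 mm thick (x), 26 mm wide (y), free from 27 mm below this point to 20 mm above. z up, y along the width, x from the box to the hook's free leg. 
- new_seat (a point): Seat of the waiting pocket's hook: underside of its bridge, middle of its slot; axes as the pocket's. It is 16 mm to +x of the tab's middle and 32 mm below it. The slot (50 mm long in y, 16 mm across x) opens down; its free leg reaches 22 mm below the seat, flared. The box's back is 8 mm to -x, its top 15 mm and underside 100 mm below this point.
- tray: Black tray, fixed, 110 by 100 mm, 16 mm high, floor 4 mm thick; origin at the centre of its underside. It may be to the left or the right of the robot.
- mug: White mug, 76 mm across, 90 mm tall, loose; origin at the centre of its underside; handle towards its +y. Leave alone.
- mouse: Black computer mouse 100 by 58 mm, 32 mm high, loose; origin at the centre of its underside. Leave alone.
Mind the look-alikes: they are no part of the job. What is shaped like the part that bears middle_tab but turquoise or yellow is not meant.

How it is judged (in metres and radians):
On the way, in this order (a step that is already met when the one before it is completed fails the run):
1. the long pocket and the middle one hang at least 80 mm apart (clear) (horizontal distance between long_tab and middle_tab above 0.13 m and z of long_tab in the frame of rail_top between 0.022 and 0.042 m and x of long_tab in the frame of rail_top between -0.032 and 0 m and angle between each of long_tab, middle_tab's own z axis and vertical below 0.25 rad and z of middle_tab in the frame of rail_top between 0.022 and 0.042 m and x of middle_tab in the frame of rail_top between -0.032 and 0 m), for 0.2 s.
2. the waiting pocket is lifted from the tray by at least 40 mm (height (world z) of new_tab above 0.176 m), for 0.1 s.
3. still gripped, it is lowered between the two until its hook is over the upper bar, at most 10 mm above its seat (horizontal distance between new_tab and long_tab below 0.09 m and horizontal distance between new_tab and middle_tab below 0.09 m and horizontal distance between long_tab and middle_tab above 0.102 m and z of new_tab in the frame of rail_top between 0.022 and 0.042 m and x of new_tab in the frame of rail_top between -0.032 and 0 m and contact force between the fingers and new_pocket above 0.5 N), for 0.05 s.
4. it hangs on the bar by itself, between the two, released (horizontal distance between new_tab and long_tab below 0.09 m and horizontal distance between new_tab and middle_tab below 0.09 m and horizontal distance between long_tab and middle_tab above 0.102 m and z of new_tab in the frame of rail_top between 0.022 and 0.042 m and x of new_tab in the frame of rail_top between -0.032 and 0 m and angle between new_tab's own z axis and vertical below 0.25 rad and contact force between the fingers and new_pocket below 0.1 N), for 0.2 s.
5. the three are slid together, at most 8 mm of play left in all (horizontal distance between long_tab and middle_tab below 0.118 m and z of new_tab in the frame of rail_top between 0.022 and 0.042 m and x of new_tab in the frame of rail_top between -0.032 and 0 m and angle between new_tab's own z axis and vertical below 0.25 rad), for 0.2 s.
At the end, for the whole second after the job is handed in: All four pockets hang on the upper bar by their hooks (tab within 10 mm of its hanging height, leaning less than 0.25 rad), at rest and released; the new one is between the long and the middle one, with at most 8 mm of play in all between the three (long to middle tab distance under 118 mm) (all of step 5 and horizontal distance between long_tab and middle_tab above 0.102 m and horizontal distance between new_tab and long_tab below 0.066 m and horizontal distance between new_tab and middle_tab below 0.066 m and z of long_tab in the frame of rail_top between 0.022 and 0.042 m and x of long_tab in the frame of rail_top between -0.032 and 0 m and angle between each of long_tab, middle_tab, end_tab's own z axis and vertical below 0.25 rad and z of middle_tab in the frame of rail_top between 0.022 and 0.042 m and x of middle_tab in the frame of rail_top between -0.032 and 0 m and z of end_tab in the frame of rail_top between 0.022 and 0.042 m and x of end_tab in the frame of rail_top between -0.032 and 0 m and contact force between the fingers and new_pocket below 0.1 N and linear speed of each of long_pocket, middle_pocket, end_pocket, new_pocket below 0.02 m/s); the robot touches nothing.
It fails at once if the long pocket on the rail is lifted off, knocked off or tipped over (z of long_tab in the frame of rail_top below 0.015 m or z of long_tab in the frame of rail_top above 0.047 m or angle between long_tab's own z axis and vertical above 0.4 rad).
It fails at once if the middle pocket on the rail is lifted off, knocked off or tipped over (z of middle_tab in the frame of rail_top below 0.015 m or z of middle_tab in the frame of rail_top above 0.047 m or angle between middle_tab's own z axis and vertical above 0.4 rad).
It fails at once if the end pocket on the rail is lifted off, knocked off or tipped over (z of end_tab in the frame of rail_top below 0.015 m or z of end_tab in the frame of rail_top above 0.047 m or angle between end_tab's own z axis and vertical above 0.4 rad).
It fails at once if the mug or the mouse is disturbed (moved more than 20 mm) (distance of any of mug, mouse from where it was at the start of the episode above 0.02 m).
It also fails if it takes over 64 s, if anything falls off the work surface, if the arm or the gripper's body presses on something with over 40 N, if the wrist force passes 120 N, or if a joint passes its speed limit or range.

### The arm

A 6-joint arm with a two-finger parallel gripper is mounted at the origin on the work surface. World frame = base frame: x ahead of the robot, y to its left, z up, the work surface at z = 0. Lengths are in mm, angles in degrees, forces in N, time in s.
With the tool pointing down it reaches from about 325 to 875 mm from the base axis. Payload 4.4 kg.
Tool frame: the origin (TCP) lies at the very end of the fingers, on their centre line; the grasp point (between the pads) lies 19 mm behind it (manip.grip_point_offset is the x of the grasp point in the tool frame, in mm); x points along the fingers, y is the direction in which the jaws open and shut, and the axes are right-handed (so a half turn about x gives the same grasp; the last joint's range is limited). The gripper opens to 85 mm and grips with 20 to 120 N. Pads are 22 mm wide; open, the fingers measure 114 mm over their backs; the gripper's body (76 mm by 85 mm) begins 54 mm behind the grasp point. The pads swing forward as they close: fully open they stand 13 mm farther back than shut.
Start: joints at [56.866, 11.837, 88.321, -0, 79.842, -8.623], TCP at [238.56, 523.179, 231.282] pointing down, gripper open.
Joint ranges: [-156.59, 156.59], [-49.26, 127.26], [12.9, 141.05], [-63.56, 243.56], [4.71, 150.69], [-161.64, 161.64]. Speed limits (degrees/s): [159.86, 159.86, 180, 180, 180, 180].

### API

Orientations are given as a 3x3 rotation matrix whose columns are the frame's x, y, z axes.
In Python, from bench import manip, vision gives the robot as it stands.
- The arm moves only by the tool apply_moves, never from a script. Its argument "targets" is a list of rows, each a list of 7 numbers: the finger opening in m, from 0 to 0.0854, then the shift along the tool's x, y, z in m, then the turn, a rotation vector about the tool's x, y, z in degrees. In form: [[hand, tx, ty, tz, rx, ry, rz], ...]. A call has 1 to 5 rows; each row is the pose to reach, as a shift and turn from the pose measured when the call began, along the tool's axes at that moment; what a row does not reach only later rows make up. A row lasts 1/10 s, in which the tool goes at most 50 mm and 8.59 degrees, less where a joint would pass 70% of its speed; a pose out of reach is approached as far as the arm can. A call with a gripper value outside its range is refused whole. The fingers move at their own pace and stop on an object; "grip_force" is the grip in N (left out, the last holds). Time passes only in rows, so rows that repeat a pose let the fingers close. It gives the time, the measured TCP pose, the force and the opening at its end, in the units of the state.
- manip.get_state(): the state, without advancing time (a new reading comes with each control period).
- vision.get_image(name): name is "scene" or "top"; returns the picture (384x512x3 uint8, red, green, blue); there is no depth.
- vision.camera_params(name): a dict with "K" (3x3 intrinsics, pixels), "position" and "orientation" of the camera in the world. Camera axes: x right, y down, z forward; pixel columns grow to the right and rows downward; lengths in mm; the calibration is good to about 2 mm. A picture is of the moment at which its call begins. camera_params takes no time and is no camera call.
- manip.job_done(): hands the job in, once; it reports no verdict.
Trained networks look in the newest picture that a camera, given by its name, has taken for a name from the list of things; names that differ only in an ending like _2 or _b are one class to them, and where a whole thing is asked for, a point or a joint stands for the part that bears it (a point fixed in the world has none). Each returns a list of dicts, best first, with "score" (0 to 1); they miss things now and then, are a little off and sometimes report something else, mostly with a low value. They report only what shows in the picture. A call takes as long as a camera call. They do not tell look-alikes from the thing itself.
- vision.outline_of(camera, thing): "region" (384x512 bool, what is visible of it) and "point" ([row, column] in pixels, amid what is visible of it).
The state is a dict: "time_s": time; "joint_positions": joint angles; "qvel": joint speeds; "tau": joint torques, N m; "position": TCP position; "tcp_rot": TCP orientation; "ft_force": force on the tool from outside, world axes, zero at the start; "torque": the same for the moment, N m; "grip_width": finger opening in mm.
Only numpy, scipy, OpenCV 4.12 (cv2) and the standard library are available. Lean on these libraries where they do the work, as an engineer would, in place of code of your own. Each camera call takes 0.05 s, during which the arm holds its last target.

## Working session

There is one attempt and no reset: what is moved stays moved. The work goes in short steps, Python scripts to look and compute and a tool call to move; the robot and the scene stay as the last step left them, time stands still between calls to the robot, and variables do not carry over. Pictures are saved under pics/ and viewed, and the job is handed in when it is done.

Besides the shell and the picture viewer there is one more tool, called after "Emit:" as a command line: name --pt "numbers of a row" for each row, then --argument value for the rest. apply_moves: Moves the arm, as the interface text tells. Its arguments: {"type":"object","properties":{"targets":{"type":"array","items":{"type":"array","items":{"type":"number"}}},"grip_force":{"type":"number"}},"required":["targets"]}

```bash
ls; mkdir -p pics; cat > h.py <<'E'
import numpy as np, cv2
from bench import manip, vision
def save(img,name,scale=1):
    im=cv2.cvtColor(img,cv2.COLOR_RGB2BGR)
    if scale!=1: im=cv2.resize(im,None,fx=scale,fy=scale,interpolation=cv2.INTER_CUBIC)
    cv2.imwrite('pics/'+name+'.png',im)
def cam(n):
    p=vision.camera_params(n); return np.array(p['K']),np.array(p['position']),np.array(p['orientation'])
def ray(n,rc):
    K,P,R=cam(n); d=R@np.linalg.inv(K)@np.array([rc[1],rc[0],1.0]); return P,d/np.linalg.norm(d)
def onz(n,rc,z):
    P,d=ray(n,rc); return P+d*(z-P[2])/d[2]
def proj(n,X):
    K,P,R=cam(n); q=K@(R.T@(np.array(X,float)-P)); return np.array([q[1]/q[2],q[0]/q[2]])
def tri(a,ra,b,rb):
    P,d=ray(a,ra);Q,e=ray(b,rb)
    A=np.stack([d,-e],1); s=np.linalg.lstsq(A,Q-P,rcond=None)[0]
    p,q=P+s[0]*d,Q+s[1]*e
    return (p+q)/2,np.linalg.norm(p-q)
E
python3 - <<'E'
from h import *
for n in ('scene','top'):
    i=vision.get_image(n); np.save('pics/'+n+'0.npy',i); save(i,n+'0',1.5)
    print(n,[np.round(x,3).tolist() for x in cam(n)])
s=manip.get_state()
for k,v in s.items(): print(k,np.round(v,3).tolist())
print(manip.grip_point_offset)
E
```

```text
pics
scene [[[450.31, 0.0, 256.969], [0.0, 450.31, 188.295], [0.0, 0.0, 1.0]], [1270.572, -380.37, 1174.11], [[0.478, 0.698, -0.533], [0.878, -0.382, 0.289], [-0.002, -0.606, -0.796]]]
top [[[440.032, 0.0, 258.189], [0.0, 440.032, 188.456], [0.0, 0.0, 1.0]], [479.482, 2.302, 1299.495], [[0.028, -0.996, 0.08], [-0.999, -0.029, -0.017], [0.019, -0.079, -0.997]]]
time_s 0.1
joint_positions [56.864, 11.882, 88.398, -0.0, 79.843, -8.623]
qvel [0.03, -0.097, -0.132, -0.002, 0.036, -0.055]
tau [-0.001, -38.409, -29.255, -0.0, 0.005, -0.0]
position [238.194, 522.573, 230.206]
tcp_rot [[-0.001, 0.415, 0.91], [-0.002, 0.91, -0.415], [-1.0, -0.002, -0.0]]
ft_force [0.66, -0.557, 0.148]
torque [0.016, -0.001, 0.016]
grip_width 85.166
-18.700000000000003
```

View pics/scene0.png

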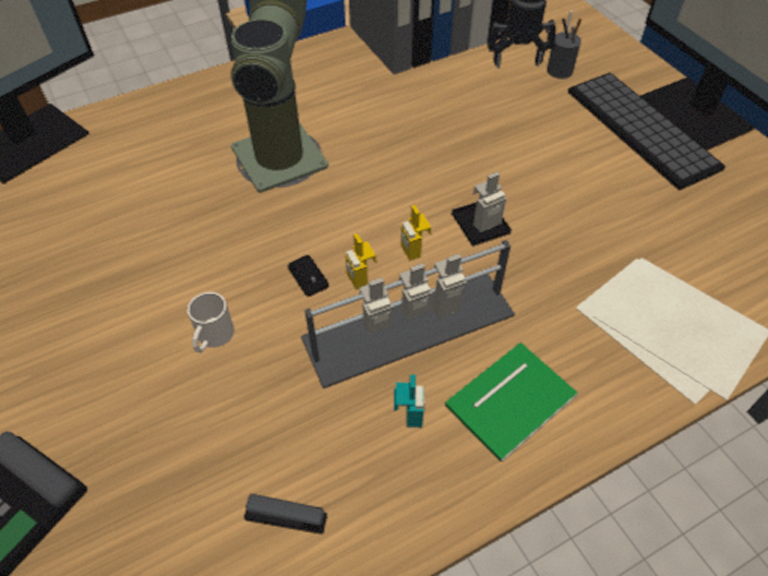

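View pics/top0.png

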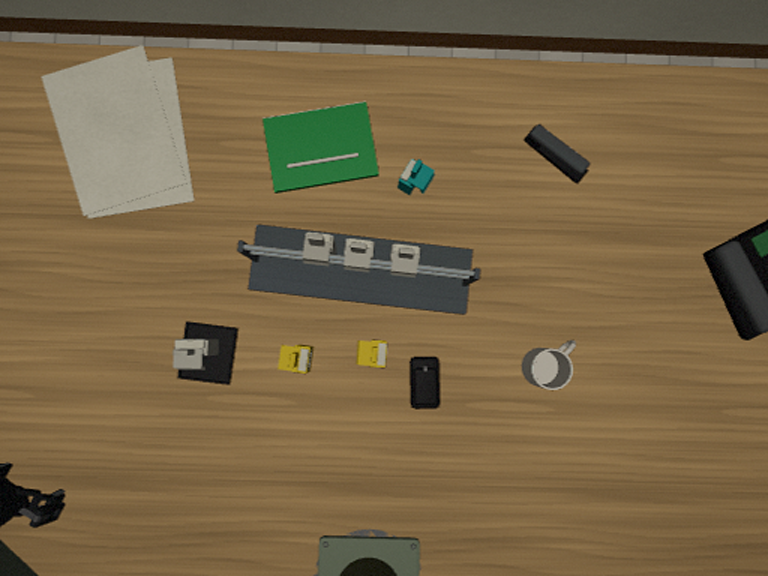

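```bash
python3 - <<'E'
from h import *
s=np.load('pics/scene0.npy');t=np.load('pics/top0.npy')
save(s[150:260,190:350],'cs',5); save(t[140:270,105:335],'ct',3.4)
for c in ('scene','top'):
    for th in ('long_tab','middle_tab','end_tab','new_tab','new_seat','rack','rail_top','tray','mug','mouse'):
        try: r=vision.outline_of(c,th)
        except Exception as e: print(c,th,e); continue
        print(c,th,[(round(d['score'],2),np.round(d['point'],1).tolist(),int(d['region'].sum())) for d in r[:5]])
E
```

```text
scene long_tab []
scene middle_tab [(0.74, [191.7, 276.5], 534), (0.68, [155.8, 273.6], 446), (0.59, [267.8, 275.2], 470)]
scene end_tab [(0.87, [205.3, 249.6], 585)]
scene new_tab [(0.66, [135.4, 324.7], 561)]
scene new_seat [(0.67, [134.0, 327.6], 562)]
scene rack [(0.55, [223.6, 265.2], 4461)]
scene rail_top [(0.73, [219.3, 264.5], 4835)]
scene tray [(0.76, [152.7, 315.5], 458)]
scene mug [(0.64, [215.1, 140.2], 923)]
scene mouse []
top long_tab [(0.96, [164.9, 214.0], 386)]
top middle_tab [(0.95, [121.4, 276.8], 385), (0.84, [171.4, 236.9], 386), (0.78, [233.7, 246.4], 323), (0.73, [240.0, 195.1], 351), (0.42, [184.1, 240.3], 5316)]
top end_tab [(0.96, [168.2, 268.8], 392), (0.34, [171.5, 240.1], 401)]
top new_tab [(0.82, [234.5, 128.5], 449)]
top new_seat [(0.76, [231.7, 129.4], 521)]
top rack [(0.68, [185.0, 244.4], 5151)]
top rail_top [(0.76, [182.4, 242.0], 5378)]
top tray [(0.76, [237.2, 145.2], 940)]
top mug [(0.64, [244.3, 364.4], 827)]
top mouse [(0.75, [255.6, 282.9], 703)]
```

View pics/cs.png

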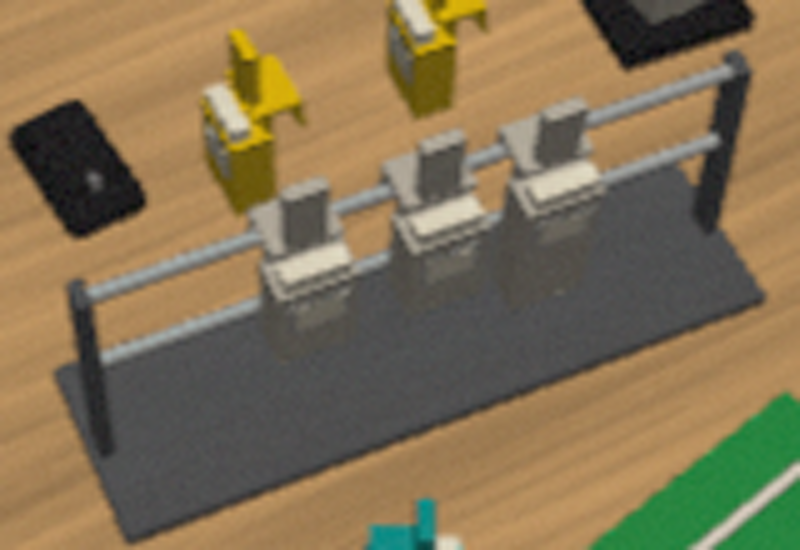

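View pics/ct.png

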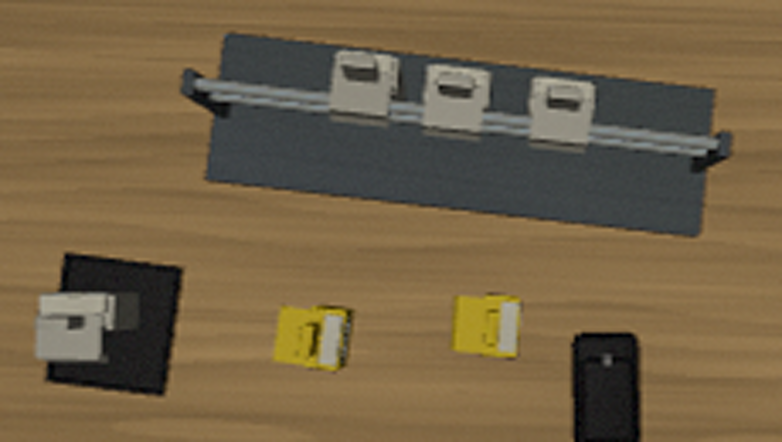

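```bash
cat >> h.py <<'E'
def crop(img,r0,r1,c0,c1,name,s,step=5):
    im=cv2.cvtColor(img[r0:r1,c0:c1],cv2.COLOR_RGB2BGR)
    im=cv2.resize(im,None,fx=s,fy=s,interpolation=cv2.INTER_CUBIC)
    for r in range(-(-r0//step)*step,r1,step):
        cv2.putText(im,str(r),(0,int((r-r0+.5)*s)+4),0,.35,(0,0,255),1); cv2.line(im,(22,int((r-r0+.5)*s)),(28,int((r-r0+.5)*s)),(0,0,255),1)
    for c in range(-(-c0//step)*step,c1,step):
        cv2.putText(im,str(c),(int((c-c0+.5)*s)-9,9),0,.35,(0,0,255),1); cv2.line(im,(int((c-c0+.5)*s),11),(int((c-c0+.5)*s),16),(0,0,255),1)
    cv2.imwrite('pics/'+name+'.png',im)
E
python3 - <<'E'
from h import *
s=np.load('pics/scene0.npy');t=np.load('pics/top0.npy')
crop(s,110,170,295,350,'cs_new',10); crop(t,205,265,110,170,'ct_new',10)
crop(s,165,225,235,315,'cs_p',10); crop(t,145,195,195,285,'ct_p',8.8)
E
```

```text
(no output)
```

View pics/cs_new.png

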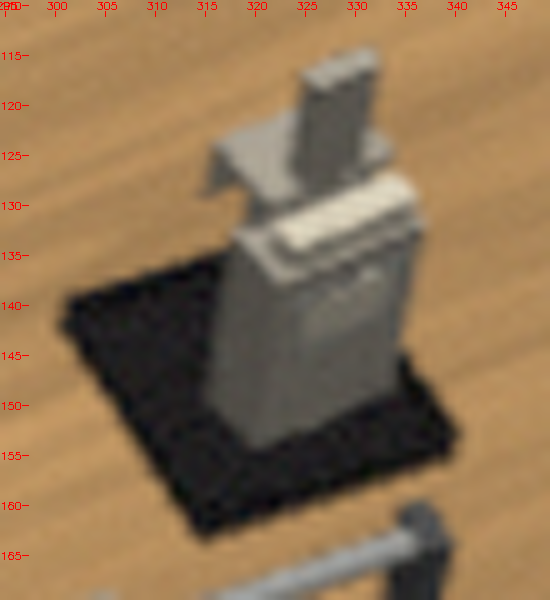

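View pics/ct_new.png

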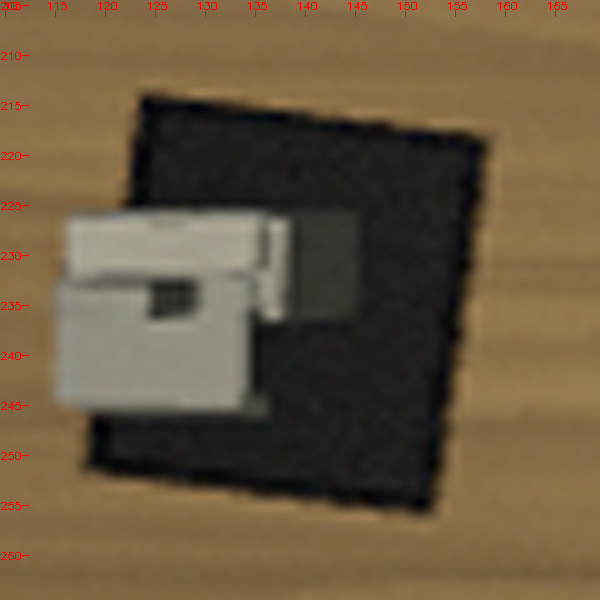

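View pics/cs_p.png

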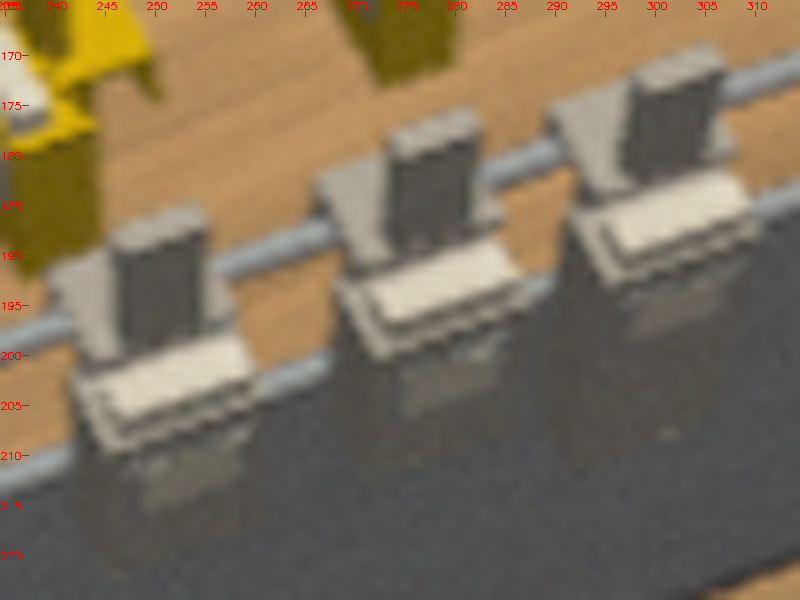

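View pics/ct_p.png

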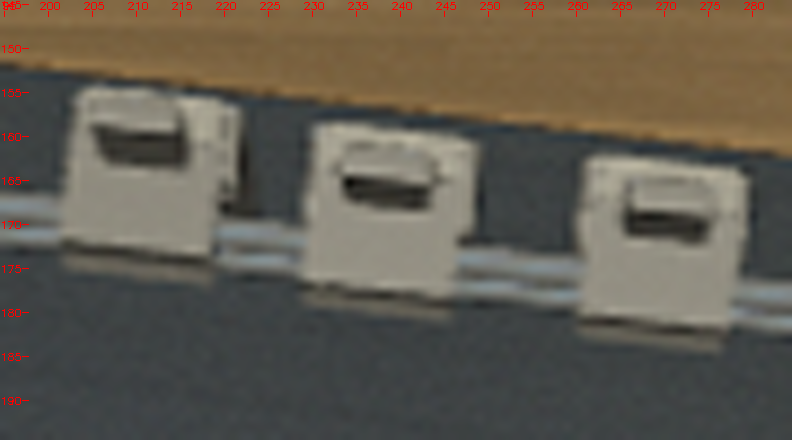

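```bash
cat > fit.py <<'E'
from h import *
from scipy.optimize import least_squares
# rack fit
def rz(a): c,s=np.cos(a),np.sin(a); return np.array([[c,-s,0],[s,c,0],[0,0,1]])
# rack +x faces robot (world -x) => yaw ~180
B=np.array([[-65,215,12],[-65,-215,12],[65,-215,12],[65,215,12]],float)
# labels: rack -x = far from robot (top of top image); rack +y -> world -y (right in top img)
top=np.array([[225,256],[249,473],[314,467],[290,248]],float)/1.5   # row,col: top-left,top-right,bottom-right,bottom-left
top_pts=[B[1],B[0],B[3],B[2]]
top_pts=[np.array([-65,-215,12]),np.array([-65,215,12]),np.array([65,215,12]),np.array([65,-215,12])]
# scene crop 5x: near robot = upper; camera side = -x rack
sc=np.array([[165,685],[297,765],[540,130],[372,62]],float)/5+[150,190]-.4
sc_pts=[np.array([65,-215,12]),np.array([-65,-215,12]),np.array([-65,215,12]),np.array([65,215,12])]
def res(p):
    R=rz(p[2]);t=np.array([p[0],p[1],0]);o=[]
    for X,u in zip(top_pts,top): o.append(proj('top',R@X+t)-u)
    for X,u in zip(sc_pts,sc): o.append(proj('scene',R@X+t)-u)
    return np.array(o).ravel()
r=least_squares(res,[650,0,np.pi],x_scale=[10,10,.1])
if __name__=='__main__':
    print(r.x[:2],np.degrees(r.x[2])); print(np.round(r.fun.reshape(-1,2),2).tolist())
    R=rz(r.x[2]);t=np.array([r.x[0],r.x[1],0])
    for y in (-205,205): print(proj('top',R@[0,y,172]+t),proj('scene',R@[0,y,172]+t))
    for nm,uc,us in (('long',[157.0,209.6],[170.5,302]),('mid',[162.8,238.1],[176.8,277.8]),('end',[166.6,270.2],[186.3,250.0])):
        X,e=tri('top',uc,'scene',us); print(nm,X.round(1),e.round(1),'rack frame',(R.T@(X-t)).round(1),'expected',[-16,'?',222])
    X,e=tri('top',[230.0,125.5],'scene',[116.8,328.5]); print('new tabtop',X,e)
E
python3 fit.py
```

```text
[610.36947836  33.06019619] 174.9605852352144
[[-1.85, -0.07], [-0.76, 0.04], [-0.38, -0.61], [-1.47, -0.59], [-3.54, -2.67], [-0.17, 1.33], [0.05, -0.54], [-0.9, -1.69]]
[162.83343949 160.00142586] [162.04834444 337.99631926]
[181.44361426 318.12102181] [208.20967648 205.69245465]
long [639.1 104.1 222.2] 3.7 rack frame [-22.3 -73.3 222.2] expected [-16, '?', 222]
mid [626.9  33.9 223.2] 2.7 rack frame [-16.4  -2.3 223.2] expected [-16, '?', 222]
end [619.6 -46.3 222.7] 4.6 rack frame [-16.1  78.3 222.7] expected [-16, '?', 222]
new tabtop [454.99697758 319.13983307 169.52793967] 3.9793493406800384
```

```bash
cat > fitp.py <<'E'
from h import *
from fit import rz
from scipy.optimize import least_squares
from scipy.spatial.transform import Rotation as Ro
def pk(org,s,xy): return np.array([xy[1]/s+org[0]-.5, xy[0]/s+org[1]-.5])
S=lambda x,y:('scene',pk((110,295),10,(x,y)))
T=lambda x,y:('top',pk((205,110),10,(x,y)))
obs=[((-38,30,-100),S(255,450)),((-8,30,-100),S(208,400)),((-38,-30,-100),S(400,388)),((-38,30,-15),S(280,282)),((-38,-30,-15),S(425,225)),((-8,30,-15),S(235,232)),
 ((-21,13,52),S(305,88)),((-21,-13,52),S(375,65)),((-11,-13,52),S(375,50)),((-11,13,52),S(303,74)),
 ((-38,30,-100),T(360,210)),((-8,30,-100),T(360,318)),((-38,30,-15),T(290,215)),((-8,30,-15),T(290,318)),((-38,-30,-15),T(65,215))]
def P(p,X): return rz(p[2])@np.array(X,float)+[p[0],p[1],p[3]]
def res(p): return np.concatenate([proj(c,P(p,X))-u for X,(c,u) in obs])
r=least_squares(res,[455,310,np.radians(174),104],x_scale=[10,10,.1,10],loss='soft_l1')
def edges(zb,w):
    E=[]
    def box(a,b):
        c=[np.array([(a,b)[i][0],(a,b)[j][1],(a,b)[k][2]]) for i in (0,1) for j in (0,1) for k in (0,1)]
        for i in range(8):
            for bit in (1,2,4):
                if not i&bit: E.append((c[i],c[i|bit]))
    box((-38,-w,zb),(-8,w,-15)); box((-21,-13,5),(-11,13,52)); box((8,-25,-22),(11,25,4)); 
    return E
def overlay(img,n,f,E,org,s):
    pass
def draw(im,n,org,s,f,E,col=(0,255,0)):
    for a,b in E:
        u,v=proj(n,f(a)),proj(n,f(b))
        q=lambda w:(int(round((w[1]-org[1]+.5)*s)),int(round((w[0]-org[0]+.5)*s)))
        cv2.line(im,q(u),q(v),col,1,cv2.LINE_AA)
if __name__=='__main__':
    p=r.x; print(p[:2],np.degrees(p[2]),p[3]); print(np.round(r.fun if 0 else res(p).reshape(-1,2),1).tolist())
    print('tab',P(p,[-16,0,32]))
    for nm,n,org in (('cs_new','scene',(110,295)),('ct_new','top',(205,110))):
        im=cv2.imread(f'pics/{nm}.png'); draw(im,n,org,10,lambda X:P(p,X),edges(-100,30)); cv2.imwrite(f'pics/{nm}_o.png',im)
E
python3 fitp.py; python3 -c "
import cv2,numpy as np
a=cv2.imread('pics/cs_new_o.png');b=cv2.imread('pics/ct_new_o.png');h=np.zeros((600,a.shape[1]+b.shape[1],3),'u1');h[:,:a.shape[1]]=a;h[:,a.shape[1]:]=b
cv2.imwrite('pics/new_o.png',cv2.resize(h,(800,int(600*800/h.shape[1]))))"
```

```text
[425.32043413 334.21744345] 181.71546924141057 102.30920355177878
[[0.7, 0.1], [0.2, -0.2], [0.4, -0.3], [0.5, 0.4], [-0.4, 0.6], [-0.2, -0.3], [0.2, 1.5], [-0.3, 1.1], [-0.7, -0.7], [-0.3, -0.1], [0.3, 0.4], [-0.2, 0.2], [-0.0, 0.0], [0.7, -0.2], [0.0, 0.4]]
tab [441.31326315 334.69642127 134.30920355]
```

View pics/new_o.png

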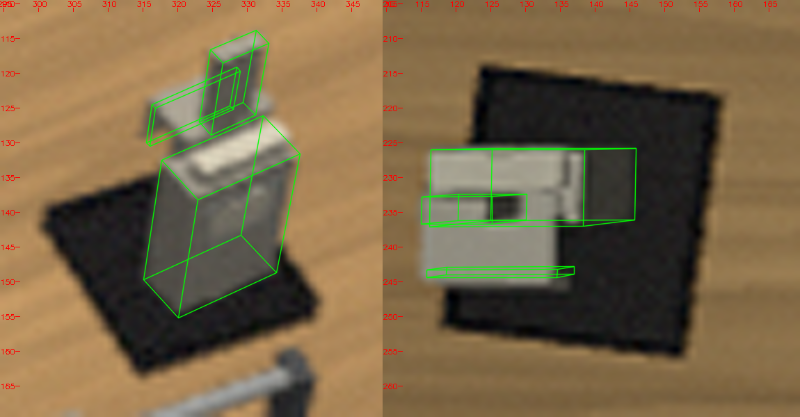

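```bash
cat > ov.py <<'E'
from fit import *
from fitp import draw,edges
import sys
def cyl(h): return [(np.array([0,-205.,h]),np.array([0,205.,h]))]
def allov(pr,ys,sname,tname,out,lean=2.6,dx=0):
    R=rz(pr[2]);t=np.array([pr[0],pr[1],0])
    s=np.load(sname);tt=np.load(tname)
    for nm,n,im,org,win,sc in (('s','scene',s,(150,195),(260,350),5),('t','top',tt,(145,150),(215,330),4.4)):
        c=cv2.cvtColor(im[org[0]:win[0],org[1]:win[1]],cv2.COLOR_RGB2BGR); c=cv2.resize(c,None,fx=sc,fy=sc,interpolation=cv2.INTER_CUBIC)
        f=lambda X:R@np.asarray(X,float)+t
        E=[(B[i],B[(i+1)%4]) for i in range(4)]
        for h in (165,100):
            for d in (-5,5): E.append((np.array([d,-205.,h]),np.array([d,205.,h])))
        draw(c,n,org,sc,f,E,(0,255,255))
        a=np.radians(lean); L=np.array([[np.cos(a),0,-np.sin(a)],[0,1,0],[np.sin(a),0,np.cos(a)]])
        for y,zb in zip(ys,(-125,-85,-85)):
            draw(c,n,org,sc,lambda X:f(L@np.asarray(X,float)+[dx,y,170]),edges(zb,25))
        cv2.imwrite(f'pics/{out}_{nm}.png',c)
if __name__=='__main__':
    p=r.x; 
    allov(p,(-73,-2,78),'pics/scene0.npy','pics/top0.npy','ov1')
E
python3 ov.py
```

```text
(no output)
```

View pics/ov1_s.png

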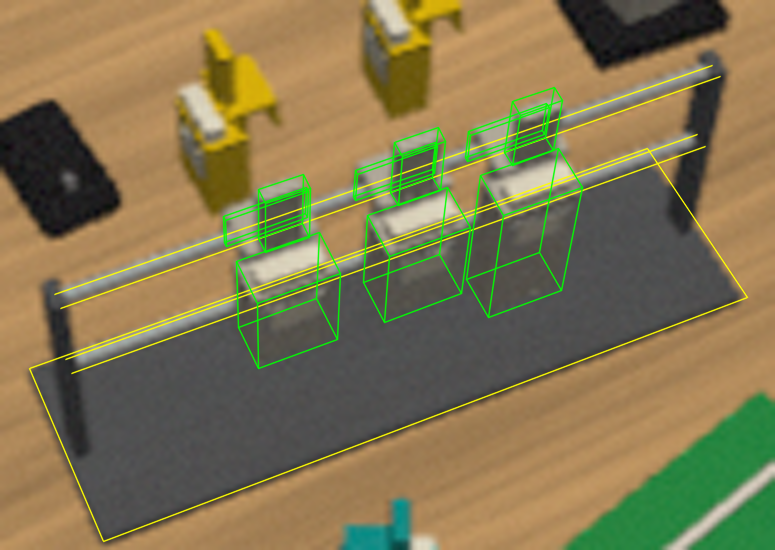

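View pics/ov1_t.png

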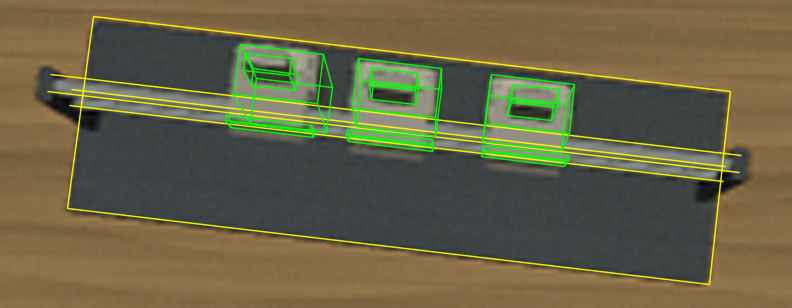

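```bash
python3 - <<'E'
from h import *
s=np.load('pics/scene0.npy');t=np.load('pics/top0.npy')
crop(s,155,205,310,350,'a',10);crop(s,195,265,195,235,'b',10);crop(t,145,200,152,192,'c',10);crop(t,160,215,292,332,'d',10)
ims=[cv2.imread(f'pics/{k}.png') for k in 'abcd']
def hs(a,b):
    h=np.zeros((max(a.shape[0],b.shape[0]),a.shape[1]+b.shape[1],3),'u1');h[:a.shape[0],:a.shape[1]]=a;h[:b.shape[0],a.shape[1]:]=b;return h[:600]
cv2.imwrite('pics/ab.png',cv2.resize(hs(ims[0],cv2.imread('pics/b.png')),None,fx=1,fy=1));cv2.imwrite('pics/cd.png',hs(ims[2],ims[3]))
E
```

```text
(no output)
```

View pics/ab.png

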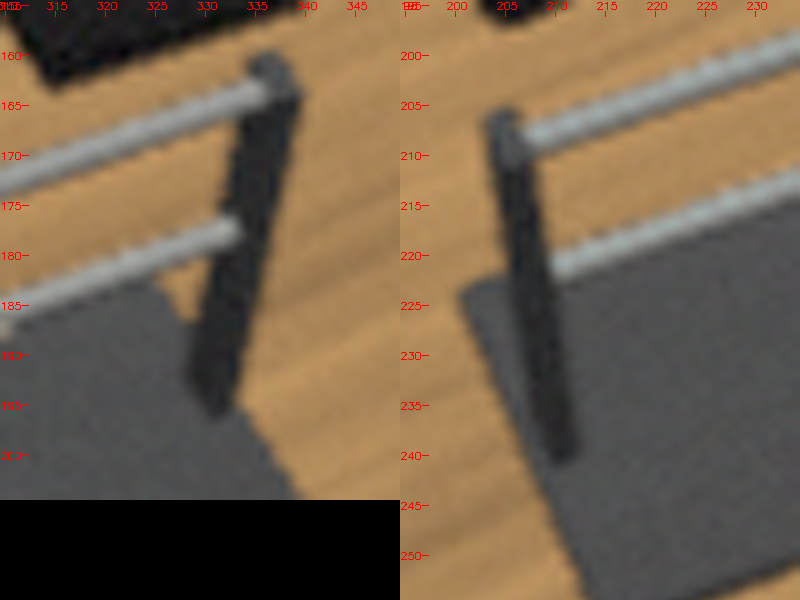

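View pics/cd.png

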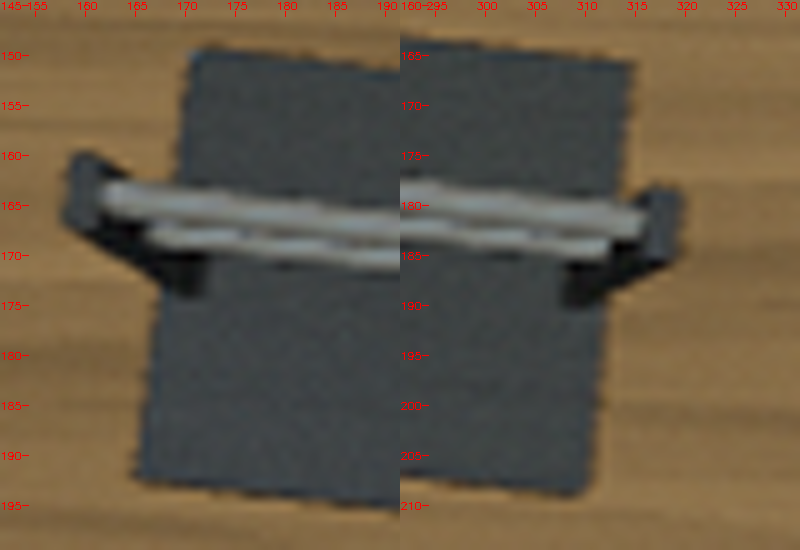

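```bash
cat > fit2.py <<'E'
from fit import rz
from h import *
from scipy.optimize import least_squares
pts=[('top',(-65,-215,12),(149.3,170.5)),('top',(-65,215,12),(165.5,315)),('top',(65,-215,12),(192.5,164.5)),('top',(65,215,12),(209,310.5)),
('top',(0,-205,172),(163.5,160)),('top',(0,205,172),(182,318)),('scene',(0,-205,172),(161.5,336.5)),('scene',(0,205,172),(206.5,204.7)),
('scene',(65,215,12),(223.5,201)),('scene',(-65,215,12),(257.2,215.3)),('scene',(-65,-215,12),(208.8,342.6))]
bars=[('top',165,(164.3,165)),('top',165,(167,190)),('top',165,(178.6,295)),('top',165,(181.2,312)),
('scene',165,(172,312)),('scene',165,(163.5,335)),('scene',165,(207.7,210)),('scene',165,(201.2,230)),('scene',100,(221,210)),('scene',100,(177.6,330))]
def res(p):
    R=rz(p[2]);t=np.array([p[0],p[1],0]);o=[]
    for c,X,u in pts: o+=list(proj(c,R@np.array(X,float)+t)-u)
    for c,h,u in bars:
        a,b=proj(c,R@[0,-205.,h]+t),proj(c,R@[0,205.,h]+t); d=(b-a)/np.linalg.norm(b-a); w=np.array(u)-a; o.append(1.5*(d[0]*w[1]-d[1]*w[0]))
    return np.array(o)
r=least_squares(res,[610,33,3.05],x_scale=[10,10,.1],loss='soft_l1')
if __name__=='__main__':
    print(r.x[:2],np.degrees(r.x[2])); o=res(r.x); n=2*len(pts); print(o[:n].reshape(-1,2).round(1).tolist(),o[n:].round(1))
    import fit,ov
    ov.allov(r.x,(-73,-2,78),'pics/scene0.npy','pics/top0.npy','ov2')
E
python3 fit2.py
```

```text
Traceback (most recent call last):
  File "fit2.py", line 15, in <module>
    r=least_squares(res,[610,33,3.05],x_scale=[10,10,.1],loss='soft_l1')
  File "fit2.py", line 11, in res
    for c,X,u in pts: o+=list(proj(c,R@np.array(X,float)+t)-u)
                              ~~~~^^^^^^^^^^^^^^^^^^^^^^^^^
  File "h.py", line 14, in proj
    K,P,R=cam(n); q=K@(R.T@(np.array(X,float)-P)); return np.array([q[1]/q[2],q[0]/q[2]])
          ~~~^^^
  File "h.py", line 8, in cam
    p=vision.camera_params(n); return np.array(p['K']),np.array(p['position']),np.array(p['orientation'])
ValueError: time passes only in moves, steps and waits
```

```bash
python3 - <<'E'
from h import *
import pickle
pickle.dump({n:cam(n) for n in('scene','top')},open('cams.pkl','wb'))
print(manip.get_state()['time_s'])
E
cat >> h.py <<'E'
import pickle
_C=pickle.load(open('cams.pkl','rb'))
def cam(n): return _C[n]
E
python3 fit2.py
```

```text
1.1
[608.81979792  33.05887528] 175.1600714342135
[[-0.4, -0.0], [0.0, 0.3], [0.2, 0.3], [0.2, 0.3], [0.2, -0.1], [-0.2, 0.1], [0.0, 1.1], [1.5, 0.8], [-0.6, -0.9], [0.2, -0.3], [-0.5, 1.0]] [ 0.4  0.7  1.2  0.3  0.  -0.5 -0.4  0.4 -1.  -1.2]
```

```bash
sleep 3
```

```text
(no output)
```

View pics/ov2_s.png

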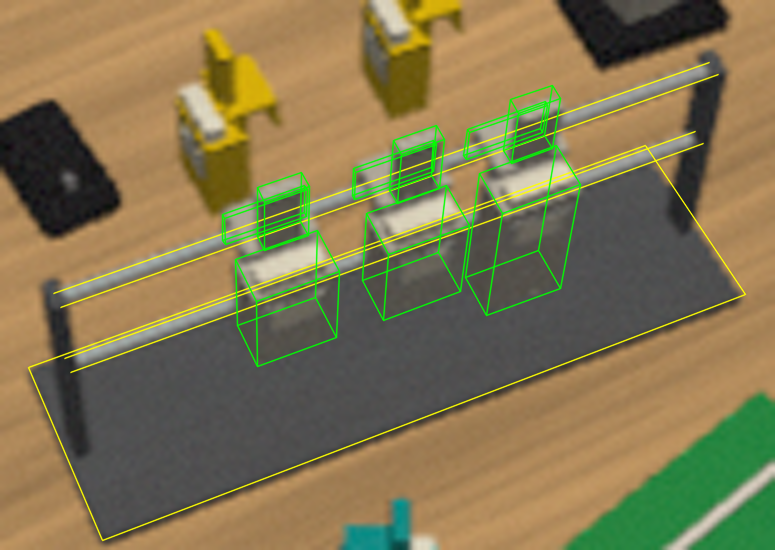

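View pics/ov2_t.png

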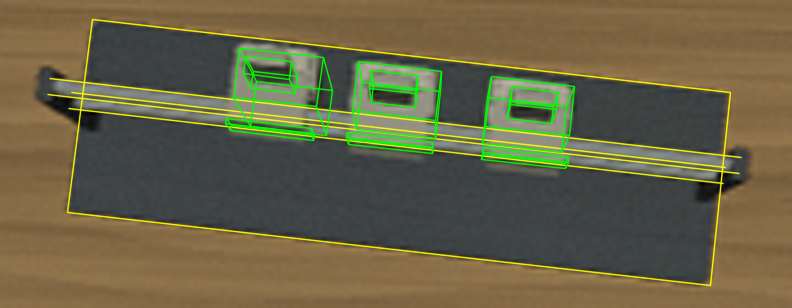

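```bash
cat > mv.py <<'E'
import sys
from h import *
from scipy.spatial.transform import Rotation as Ro
RX=np.array([np.cos(np.radians(175.16)),np.sin(np.radians(175.16)),0]); RY=np.array([-RX[1],RX[0],0]); RO=np.array([608.8,33.1,0])
def rack(x,y,z): return RO+RX*x+RY*y+np.array([0,0,z])
def torack(p): d=np.asarray(p)-RO; return np.array([d@RX,d@RY,d[2]])
def plan(target,jawdeg):
    s=manip.get_state(); R0=np.array(s['tcp_rot']); p=np.array(s['position'])
    a=np.radians(jawdeg); y=np.array([np.cos(a),np.sin(a),0]); x=np.array([0,0,-1.]); 
    if y@R0[:,1]<0: y=-y
    Rt=np.stack([x,y,np.cross(x,y)],1)
    sh=R0.T@(np.asarray(target)-p)/1000; rv=np.degrees(Ro.from_matrix(R0.T@Rt).as_rotvec())
    print('t',s['time_s'],'pos',p.round(1),'rackpos',torack(p).round(1),'F',np.round(s['ft_force'],2),'w',round(s['grip_width'],1))
    print('-> shift m',sh.round(4).tolist(),'turn',rv.round(2).tolist(),'dist',round(np.linalg.norm(sh)*1000))
E
python3 - <<'E'
from mv import *
plan(rack(-17,-73,280),85.16)
E
```

```text
t 1.1 pos [238.5 523.2 231.3] rackpos [ 410.3 -457.1  231.3] F [ 0.33 -0.4   0.16] w 85.1
-> shift m [-0.0487, -0.2179, 0.5316] turn [-19.67, -0.0, 0.0] dist 577
```

Candidates: 
- Grey pockets on the rail (scene [row, col]): [182,302] is the long one, with its box visibly tallest and at the +y end. [192,277] is the middle one and [205,250] the end one.
- Grey pocket in the tray: [135,325], the new one.
- Look-alikes to ignore: turquoise [268,275], yellow [156,274] and yellow [173,238].

The choice was checked in the crop with the wireframe overlays.

Emit:
apply_moves --pt "0.05 -0.0487 -0.2179 0.5316 -19.67 0 0" --pt "0.05 -0.0487 -0.2179 0.5316 -19.67 0 0" --pt "0.05 -0.0487 -0.2179 0.5316 -19.67 0 0" --pt "0.05 -0.0487 -0.2179 0.5316 -19.67 0 0" --pt "0.05 -0.0487 -0.2179 0.5316 -19.67 0 0"

```text
time_s: 1.6
position: [404.9, 346.1, 252.1]
tcp_rot: [[0.001, 0.084, 0.996], [0.0, 0.996, -0.084], [-1.0, 0.0, 0.001]]
ft_force: [0.7, -0.2, 0.2]
grip_width: 49.8
```

```bash
python3 -c "
from mv import *
plan(rack(-17,-73,280),85.16)"
```

```text
t 1.6 pos [404.9 346.1 252.1] rackpos [ 229.6 -294.6  252.1] F [ 0.73 -0.24  0.22] w 49.8
-> shift m [-0.0278, -0.2218, 0.2465] turn [0.03, 0.03, -0.03] dist 333
```

Emit:
apply_moves --pt "0.05 -0.0278 -0.2218 0.2465 0 0 0" --pt "0.05 -0.0278 -0.2218 0.2465 0 0 0" --pt "0.05 -0.0278 -0.2218 0.2465 0 0 0" --pt "0.05 -0.0278 -0.2218 0.2465 0 0 0" --pt "0.05 -0.0278 -0.2218 0.2465 0 0 0"

```text
time_s: 2.1
position: [575.5, 164.1, 273.2]
tcp_rot: [[0.001, 0.084, 0.996], [0.001, 0.996, -0.084], [-1.0, 0.001, 0.001]]
ft_force: [0.5, 1.0, -0.1]
grip_width: 50.0
```

```bash
python3 -c "
from mv import *
plan(rack(-17,-73,280),85.16)"
```

```text
t 2.1 pos [575.5 164.1 273.2] rackpos [  44.3 -127.7  273.2] F [ 0.47  0.96 -0.06] w 50.0
-> shift m [-0.0068, -0.0547, 0.0613] turn [0.02, 0.05, -0.04] dist 82
```

Emit:
apply_moves --pt "0.05 -0.0068 -0.0547 0.0613 0 0 0" --pt "0.05 -0.0068 -0.0547 0.0613 0 0 0" --pt "0.05 -0.0068 -0.0547 0.0613 0 0 0"

```text
time_s: 2.4
position: [634.9, 100.0, 280.0]
tcp_rot: [[0.003, 0.09, 0.996], [-0.001, 0.996, -0.09], [-1.0, -0.001, 0.003]]
ft_force: [0.1, 1.1, -0.8]
grip_width: 50.1
```

```bash
python3 -c "
from mv import *
plan(rack(-17,-73,190),85.16)
s=vision.get_image('scene');t=vision.get_image('top');np.save('pics/s1.npy',s);np.save('pics/t1.npy',t)
crop(s,150,230,230,340,'s1',7);crop(t,130,200,180,290,'t1',7)"
```

```text
t 2.4 pos [634.9 100.  280. ] rackpos [-20.3 -68.9 280. ] F [ 0.14  1.1  -0.83] w 50.1
-> shift m [0.09, 0.0041, -0.0036] turn [-0.31, 0.17, 0.03] dist 90
```

View pics/s1.png

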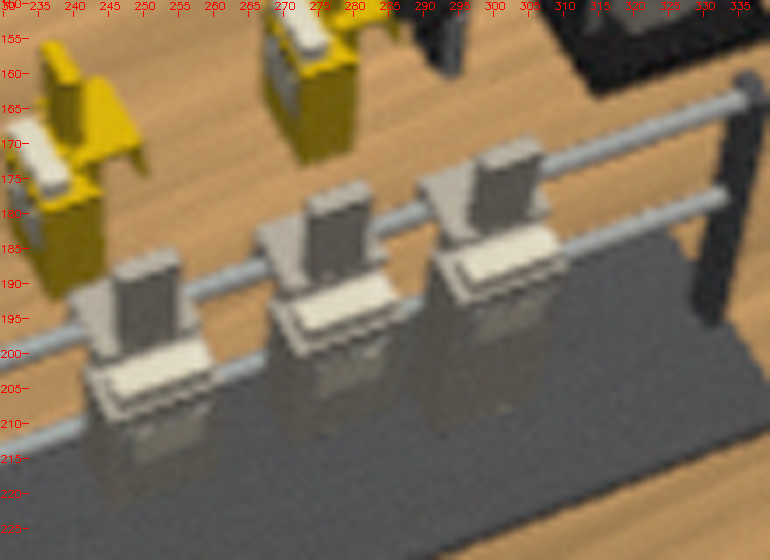

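View pics/t1.png

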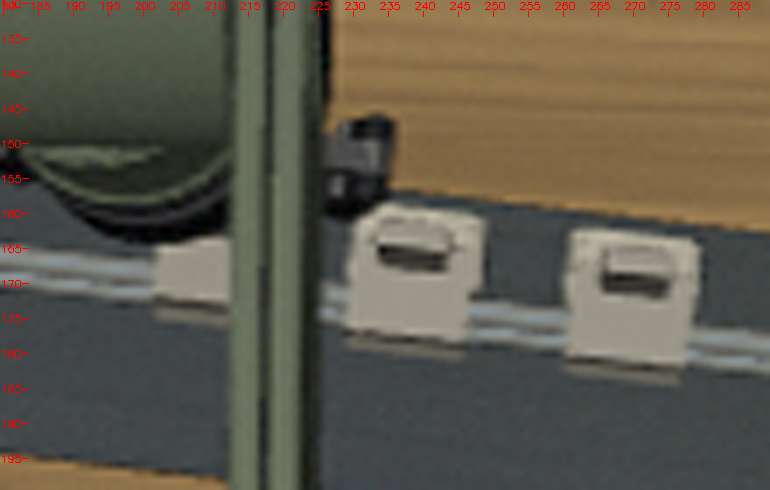

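Emit:
apply_moves --pt "0.05 0.02 0.0041 -0.0036 0 0 0" --pt "0.05 0.04 0.0041 -0.0036 0 0 0" --pt "0.05 0.06 0.0041 -0.0036 0 0 0" --pt "0.05 0.08 0.0041 -0.0036 0 0 0" --pt "0.05 0.09 0.0041 -0.0036 0 0 0"

```text
time_s: 3.0
position: [626.4, 110.0, 187.3]
tcp_rot: [[-0.004, 0.083, 0.997], [0.002, 0.997, -0.083], [-1.0, 0.001, -0.004]]
ft_force: [-0.6, 0.6, -0.3]
grip_width: 49.8
```

```bash
python3 -c "
from mv import *
plan(rack(-17,-155,190),85.16)
s=vision.get_image('scene')
crop(s,130,230,240,340,'s2',6)"
```

```text
t 3.0 pos [626.4 110.  187.3] rackpos [-11.  -78.1 187.3] F [-0.58  0.63 -0.28] w 49.8
-> shift m [-0.0027, 0.0769, 0.006] turn [0.05, -0.25, -0.07] dist 77
```

View pics/s2.png

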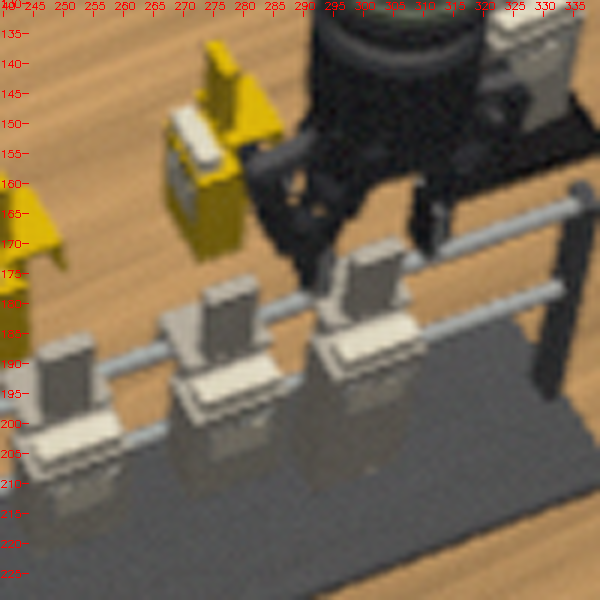

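Emit:
apply_moves --pt "0.05 -0.002 0.012 0.005 0 0 0" --pt "0.05 -0.002 0.026 0.005 0 0 0" --pt "0.05 -0.002 0.042 0.005 0 0 0" --pt "0.05 -0.002 0.058 0.005 0 0 0" --pt "0.05 -0.002 0.07 0.005 0 0 0"

```text
time_s: 3.55
position: [638.8, 177.5, 193.2]
tcp_rot: [[-0.001, 0.083, 0.997], [-0.006, 0.996, -0.083], [-1.0, -0.006, -0.0]]
ft_force: [-4.6, -13.1, 16.9]
grip_width: 50.0
```

```bash
python3 -c "
from mv import *
plan(rack(-16,-155,190),85.16)
s=vision.get_image('scene')
crop(s,130,230,240,340,'s3',6)"
```

```text
t 3.55 pos [638.8 177.5 193.2] rackpos [ -17.7 -146.4  193.2] F [ -4.62 -13.06  16.91] w 50.0
-> shift m [0.0031, 0.0087, -0.0017] turn [0.06, -0.01, 0.34] dist 9
```

View pics/s3.png

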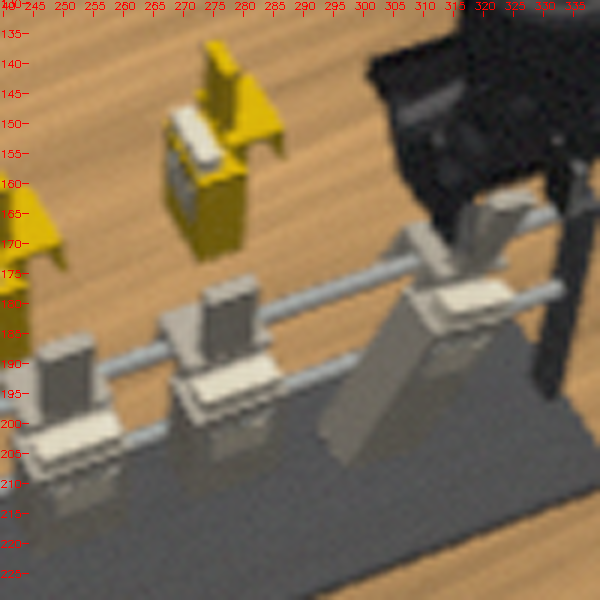

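```bash
python3 -c "
from mv import *
def pl(u):
    P,d=ray('scene',u); k=((rack(-38,0,0)-P)@RX)/(d@RX); return torack(P+k*d)
f=lambda x,y:(130+y/6-.5,240+x/6-.5)
a=pl(f(345,467));b=pl(f(428,330));c=pl(f(515,298));print(a,b,c,np.degrees(np.arctan2(a[1]-b[1],b[2]-a[2])),np.linalg.norm(a-b),np.degrees(np.arctan2(c[2]-b[2],c[1]-b[1])))
"
```

```text
[-38.         -60.60040571  71.07122409] [-38.         -97.47177707 163.01629692] [ -38.         -144.26658191  163.56208175] 21.851535393240205 99.06257842257845 179.33176878431533
```

Emit:
apply_moves --pt "0.05 -0.001 -0.006 0 0 0 0" --pt "0.05 -0.002 -0.012 0 0 0 0" --pt "0.05 -0.002 -0.018 0 0 0 0" --pt "0.05 -0.002 -0.018 0 0 0 0" --pt "0.05 -0.002 -0.018 0 0 0 0"

```text
time_s: 4.1
position: [637.4, 162.5, 194.6]
tcp_rot: [[0.0, 0.083, 0.997], [-0.0, 0.997, -0.083], [-1.0, -0.0, 0.0]]
ft_force: [0.4, 0.3, 0.0]
grip_width: 50.1
```

```bash
python3 -c "
from mv import *
plan(rack(-16,-155,190),85.16)
s=vision.get_image('scene')
crop(s,130,230,240,340,'s4',6)"
```

```text
t 4.1 pos [637.4 162.5 194.6] rackpos [ -17.6 -131.4  194.6] F [0.4  0.27 0.02] w 50.1
-> shift m [0.0046, 0.0236, -0.0016] turn [0.07, 0.01, 0.0] dist 24
```

View pics/s4.png

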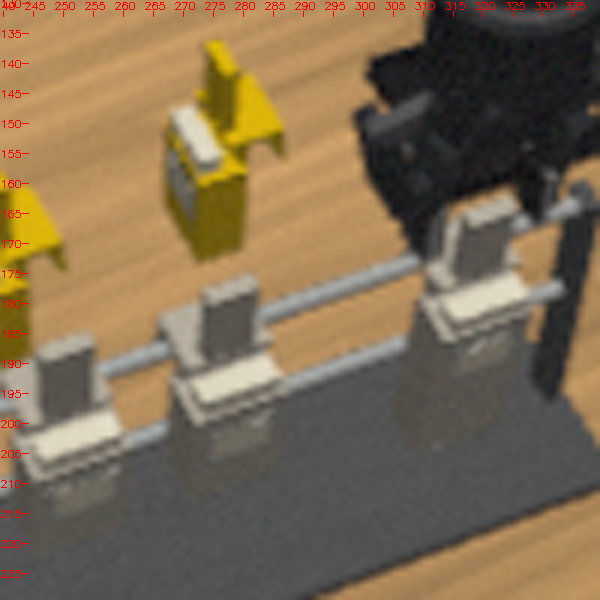

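```bash
python3 -c "
from mv import *
for n,u in (('now',(163.7,321.2)),('init',(170.5,302)),('mid',(176.8,277.8))): print(n,torack(onz('scene',u,222)))
"
```

```text
now [ -23.25102297 -131.49132463  222.        ]
init [-23.51802085 -71.62726075 222.        ]
mid [-16.74113299  -1.51344781 222.        ]
```

Emit:
apply_moves --pt "0.05 0.004 0.004 0 0 0 0" --pt "0.05 0.008 0.008 0 0 0 0" --pt "0.05 0.008 0.0095 0 0 0 0" --pt "0.05 0.008 0.011 0 0 0 0" --pt "0.05 0.008 0.0125 0 0 0 0"

```text
time_s: 4.65
position: [638.5, 175.4, 186.6]
tcp_rot: [[0.0, 0.083, 0.997], [-0.0, 0.997, -0.083], [-1.0, -0.0, 0.0]]
ft_force: [0.3, -0.4, 0.3]
grip_width: 49.8
```

Emit:
apply_moves --pt "0.05 0 0.0015 0 0 0 0" --pt "0.05 0 0.003 0 0 0 0" --pt "0.05 0 0.0045 0 0 0 0" --pt "0.05 0 0.006 0 0 0 0" --pt "0.05 0 0.0075 0 0 0 0"

```text
time_s: 5.15
position: [639.4, 183.1, 186.7]
tcp_rot: [[0.001, 0.083, 0.997], [0.0, 0.997, -0.083], [-1.0, 0.0, 0.001]]
ft_force: [1.1, -0.6, -0.8]
grip_width: 50.2
```

```bash
python3 -c "
from mv import *
plan(rack(-16,-155,190),85.16)
s=vision.get_image('scene')
crop(s,130,230,240,340,'s5',6)"
```

```text
t 5.15 pos [639.4 183.1 186.7] rackpos [ -17.8 -152.   186.7] F [ 1.1  -0.55 -0.75] w 50.2
-> shift m [-0.0033, 0.003, -0.0018] turn [0.09, 0.05, -0.02] dist 5
```

View pics/s5.png

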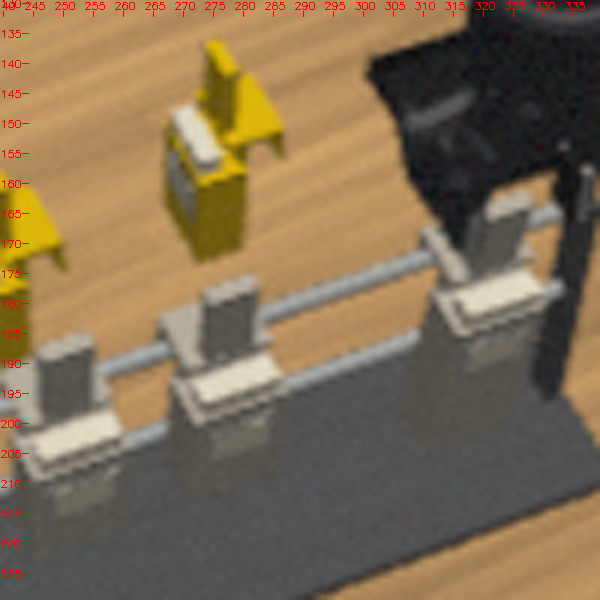

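Emit:
apply_moves --pt "0.05 0 -0.003 0 0 0 0" --pt "0.05 0 -0.006 0 0 0 0" --pt "0.05 0 -0.009 0 0 0 0" --pt "0.05 0 -0.012 0 0 0 0"

```text
time_s: 5.6
position: [638.2, 171.3, 186.4]
tcp_rot: [[0.001, 0.083, 0.997], [0.001, 0.997, -0.083], [-1.0, 0.001, 0.0]]
ft_force: [0.7, 0.2, -0.9]
grip_width: 50.5
```

```bash
cat > look.py <<'E'
from mv import *
import sys
n=sys.argv[1]; r0,r1,c0,c1=map(int,sys.argv[2:6]); c=sys.argv[6] if len(sys.argv)>6 else 'scene'
s=vision.get_image(c); np.save(f'pics/{n}.npy',s); crop(s,r0,r1,c0,c1,n,min(800/(c1-c0),600/(r1-r0)))
plan(rack(-16,-155,190),85.16)
E
python3 look.py s6 150 220 260 345
```

```text
t 5.65 pos [638.2 170.8 186.4] rackpos [ -17.7 -139.7  186.4] F [0.45 0.07 1.01] w 50.0
-> shift m [-0.0036, 0.0153, -0.0017] turn [0.07, 0.03, -0.04] dist 16
```

View pics/s6.png

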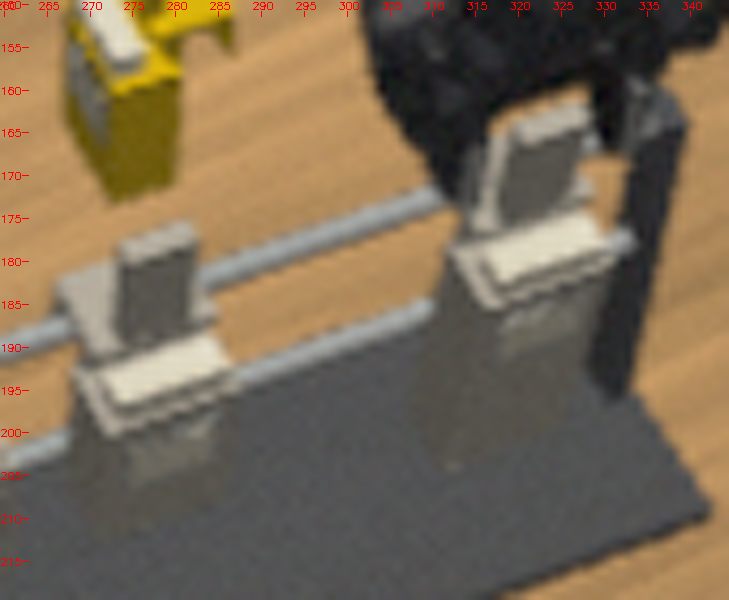

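```bash
python3 -c "
from mv import *
f=lambda x,y:(150+y/8.571-.5,260+x/8.571-.5)
# tab front face top-left/top-right & bottom-left/bottom right
for n,u in (('long',f(550,122)),('mid',f(160,245))): print(n,torack(onz('scene',u,222)))
for n,u in (('long ftl',f(513,145)),('ftr',f(588,128)),('mid ftl',f(122,262)),('ftr',f(195,240))): print(n,torack(onz('scene',u,222)))
# label left-front corner on the box
for n,u in (('long lab',f(500,285)),('mid',f(112,405))): print(n,torack(onz('scene',u,155)))
"
```

```text
long [ -26.12531293 -137.69200495  222.        ]
mid [-21.16902021  -0.51557461 222.        ]
long ftl [ -29.85075172 -122.09603108  222.        ]
ftr [ -33.3173249  -147.68348814  222.        ]
mid ftl [-22.52270689  13.34417331 222.        ]
ftr [-23.80809301 -11.49149133 222.        ]
long lab [ -35.28808897 -122.4308255   155.        ]
mid [-27.98237547  17.45504817 155.        ]
```

Emit:
apply_moves --pt "0.05 -0.02 0.002 0 0 0 0" --pt "0.05 -0.05 0.002 0 0 0 0" --pt "0.05 -0.08 0.002 0 0 0 0"

```text
time_s: 5.95
position: [637.8, 172.5, 266.5]
tcp_rot: [[-0.001, 0.083, 0.997], [0.0, 0.997, -0.083], [-1.0, 0.0, -0.001]]
ft_force: [-0.2, -0.8, 0.0]
grip_width: 50.0
```

```bash
python3 look.py s7 145 225 260 345; python3 -c "
from mv import *
plan([441.3,334.7,220],1.7); print(manip.get_state()['joint_positions'])"
```

```text
t 6.0 pos [641.1 173.  274.2] rackpos [ -20.4 -142.1  274.2] F [ 1.37 -0.06  4.69] w 50.1
-> shift m [0.0842, 0.0127, -0.0052] turn [0.07, 0.6, -0.17] dist 85
t 6.0 pos [641.1 173.  274.2] rackpos [ -20.4 -142.1  274.2] F [ 1.37 -0.06  4.69] w 50.1
-> shift m [0.0524, 0.1444, -0.2131] turn [83.53, 0.36, -0.58] dist 263
[ 7.62261022e+00  2.06540877e+01  7.21330025e+01  3.81864758e-02
  8.65915188e+01 -7.76061693e+01]
```

View pics/s7.png

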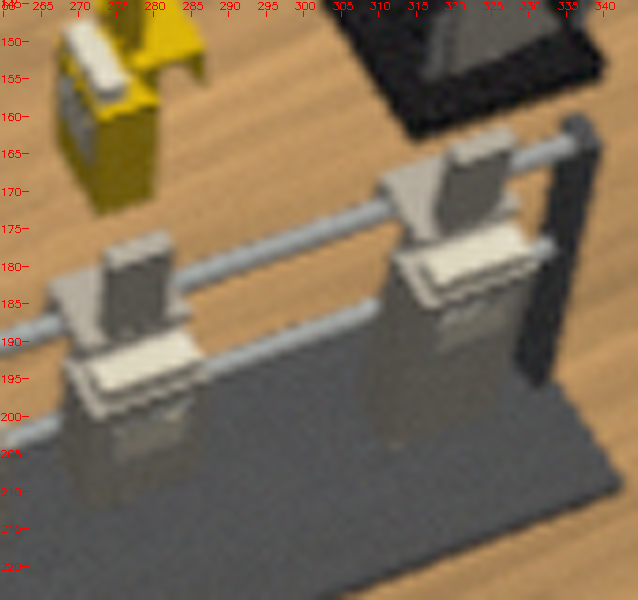

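Emit:
apply_moves --pt "0.06 0.0524 0.1444 -0.2131 83.5 0.36 -0.6" --pt "0.06 0.0524 0.1444 -0.2131 83.5 0.36 -0.6" --pt "0.06 0.0524 0.1444 -0.2131 83.5 0.36 -0.6" --pt "0.06 0.0524 0.1444 -0.2131 83.5 0.36 -0.6" --pt "0.06 0.0524 0.1444 -0.2131 83.5 0.36 -0.6"

```text
time_s: 6.5
position: [449.2, 327.9, 221.8]
tcp_rot: [[0.001, 0.738, 0.675], [0.001, 0.675, -0.738], [-1.0, 0.001, 0.0]]
ft_force: [0.5, 0.9, -0.3]
grip_width: 60.4
```

```bash
python3 -c "
from mv import *
plan([441.3,334.7,210],1.7)"
```

```text
t 6.5 pos [449.2 327.9 221.8] rackpos [ 184.  -280.3  221.8] F [ 0.51  0.92 -0.33] w 60.4
-> shift m [0.0118, -0.0012, -0.0103] turn [40.74, -0.01, -0.05] dist 16
```

Emit:
apply_moves --pt "0.06 0.0118 -0.0012 -0.0103 40.74 0 0" --pt "0.06 0.0118 -0.0012 -0.0103 40.74 0 0" --pt "0.06 0.0118 -0.0012 -0.0103 40.74 0 0" --pt "0.06 0.0118 -0.0012 -0.0103 40.74 0 0" --pt "0.06 0.0118 -0.0012 -0.0103 40.74 0 0"

```text
time_s: 7.0
position: [441.2, 334.8, 210.0]
tcp_rot: [[0.001, 1.0, 0.024], [0.001, 0.024, -1.0], [-1.0, 0.001, -0.001]]
ft_force: [0.2, 0.0, 0.7]
grip_width: 59.9
```

Emit:
apply_moves --pt "0.06 0 0 0 0 0 0" --pt "0.06 0 0 0 0 0 0"

```text
time_s: 7.2
position: [441.2, 334.7, 209.9]
tcp_rot: [[0.001, 1.0, 0.027], [0.001, 0.027, -1.0], [-1.0, 0.001, -0.001]]
ft_force: [-0.6, -0.9, -0.1]
grip_width: 60.0
```

```bash
python3 look.py s8 90 165 285 365; python3 look.py t8 200 265 100 175 top;python3 -c "
from mv import *
plan([441.3,334.7,117],1.7)"
```

```text
t 7.25 pos [441.3 334.7 210. ] rackpos [ 192.4 -286.4  210. ] F [-0.15 -0.45  0.85] w 59.7
-> shift m [0.02, 0.1926, 0.1537] turn [-83.65, -0.0, -0.08] dist 247
t 7.3 pos [441.2 334.7 209.9] rackpos [ 192.4 -286.4  209.9] F [-0.33  0.17  0.58] w 60.0
-> shift m [0.02, 0.1926, 0.1536] turn [-83.67, -0.0, -0.08] dist 247
t 7.3 pos [441.2 334.7 209.9] rackpos [ 192.4 -286.4  209.9] F [-0.33  0.17  0.58] w 60.0
-> shift m [0.0929, -0.0, 0.0001] turn [-0.21, -0.05, -0.05] dist 93
```

View pics/s8.png

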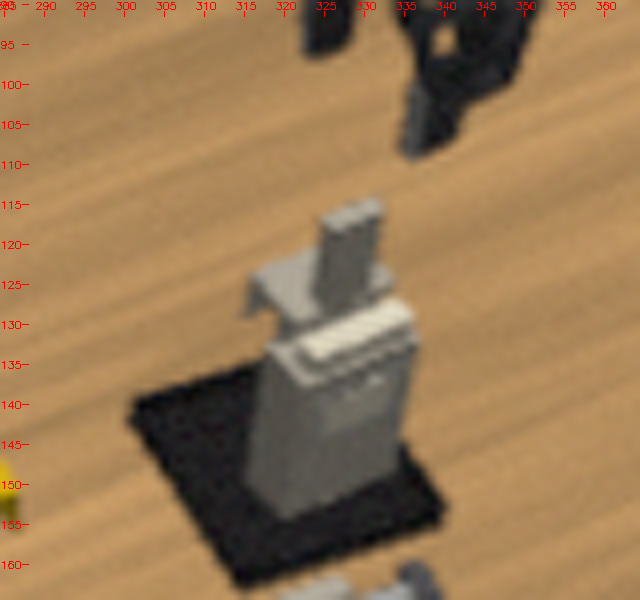

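View pics/t8.png

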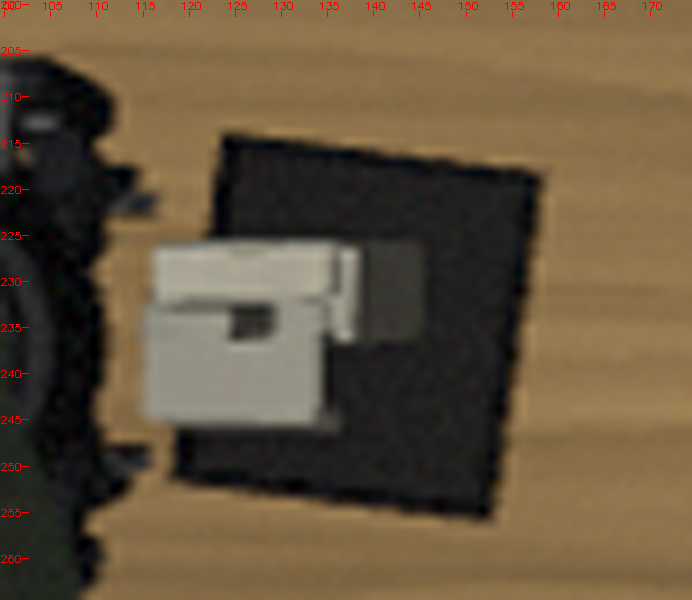

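Emit:
apply_moves --pt "0.06 0.03 0 0 0 0 0" --pt "0.06 0.06 0 0 0 0 0" --pt "0.06 0.08 0 0 0 0 0" --pt "0.06 0.093 0 0 0 0 0" --pt "0.06 0.093 0 0 0 0 0"

```text
time_s: 7.8
position: [439.9, 334.0, 114.8]
tcp_rot: [[-0.003, 1.0, 0.026], [-0.001, 0.026, -1.0], [-1.0, -0.003, 0.001]]
ft_force: [-0.9, -0.2, -0.5]
grip_width: 59.8
```

```bash
python3 look.py s9 90 165 285 365;  python3 -c "
from mv import *
plan([441.3,334.7,117],1.7)"
```

```text
t 7.85 pos [441.  334.6 116.4] rackpos [ 192.6 -286.3  116.4] F [ 0.01 -0.26  0.91] w 60.1
-> shift m [-0.0737, 0.1928, 0.1535] turn [-83.65, -0.03, 0.01] dist 257
t 7.85 pos [441.  334.6 116.4] rackpos [ 192.6 -286.3  116.4] F [ 0.01 -0.26  0.91] w 60.1
-> shift m [-0.0006, 0.0003, -0.0001] turn [-0.19, -0.01, 0.02] dist 1
```

View pics/s9.png

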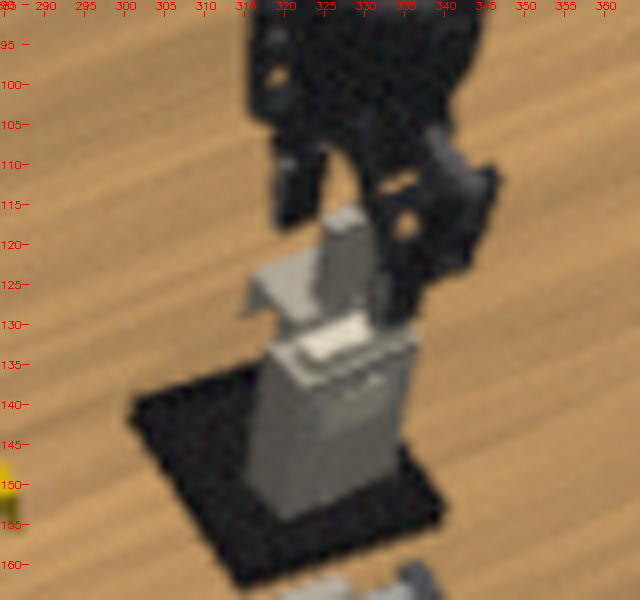

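Emit:
apply_moves --pt "0.0 0 0 0 0 0 0" --pt "0.0 0 0 0 0 0 0" --pt "0.0 0 0 0 0 0 0" --pt "0.0 0 0 0 0 0 0" --pt "0.0 0 0 0 0 0 0" --grip_force 40

```text
time_s: 8.35
position: [441.8, 335.0, 117.6]
tcp_rot: [[0.002, 1.0, 0.026], [0.001, 0.026, -1.0], [-1.0, 0.002, -0.001]]
ft_force: [-1.0, -0.1, 4.0]
grip_width: 9.8
```

Emit:
apply_moves --pt "0.0 0 0 0 0 0 0" --pt "0.0 0 0 0 0 0 0"

```text
time_s: 8.55
position: [441.7, 335.0, 117.5]
tcp_rot: [[0.001, 1.0, 0.026], [0.001, 0.026, -1.0], [-1.0, 0.001, -0.001]]
ft_force: [-0.0, 1.1, 1.1]
grip_width: 9.7
```

```bash
python3 look.py s10 90 165 285 365;  python3 -c "
from mv import *
plan([441.3,334.7,117],1.7)"
```

```text
t 8.6 pos [441.7 335.  117.6] rackpos [ 191.9 -286.7  117.6] F [-0.62  0.39  0.34] w 9.5
-> shift m [-0.0723, 0.1922, 0.1538] turn [-83.64, 0.01, -0.12] dist 257
t 8.6 pos [441.7 335.  117.6] rackpos [ 191.9 -286.7  117.6] F [-0.62  0.39  0.34] w 9.5
-> shift m [0.0006, -0.0004, 0.0003] turn [-0.18, -0.06, -0.09] dist 1
```

View pics/s10.png

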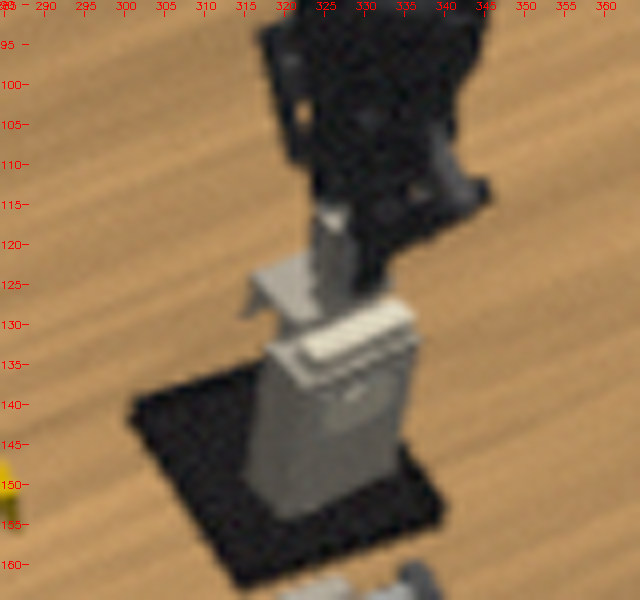

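Emit:
apply_moves --pt "0.0 -0.01 0 0 0 0 0" --pt "0.0 -0.03 0 0 0 0 0" --pt "0.0 -0.06 0 0 0 0 0" --pt "0.0 -0.09 0 0 0 0 0" --pt "0.0 -0.12 0 0 0 0 0"

```text
time_s: 9.1
position: [441.1, 334.6, 238.7]
tcp_rot: [[0.001, 1.0, 0.026], [0.001, 0.026, -1.0], [-1.0, 0.001, -0.001]]
ft_force: [0.5, -0.1, -1.5]
grip_width: 9.5
```

Emit:
apply_moves --pt "0.0 -0.03 0 0 0 0 0" --pt "0.0 -0.06 0 0 0 0 0" --pt "0.0 -0.09 0 0 0 0 0" --pt "0.0 -0.12 0 0 0 0 0" --pt "0.0 -0.12 0 0 0 0 0"

```text
time_s: 9.6
position: [442.9, 335.6, 364.7]
tcp_rot: [[0.01, 1.0, 0.027], [0.006, 0.026, -1.0], [-1.0, 0.01, -0.005]]
ft_force: [-0.6, 0.7, -0.7]
grip_width: 9.5
```

```bash
python3 look.py s11 40 140 260 390;  python3 -c "
from mv import *
plan(rack(-16,-73,358),-4.84)"
```

```text
t 9.65 pos [441.9 335.1 361.6] rackpos [ 191.8 -286.8  361.6] F [ 0.84 -0.01 -2.11] w 9.6
-> shift m [0.1721, 0.191, 0.1546] turn [-83.64, 0.08, -0.4] dist 300
t 9.65 pos [441.9 335.1 361.6] rackpos [ 191.8 -286.8  361.6] F [ 0.84 -0.01 -2.11] w 9.6
-> shift m [0.0038, 0.1828, 0.2355] turn [6.36, -0.2, -0.31] dist 298
```

View pics/s11.png

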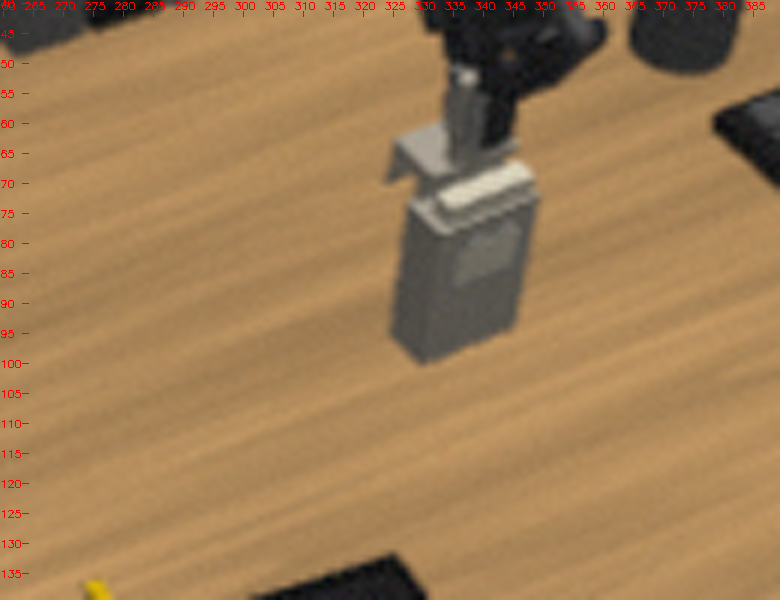

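Lifted, upright. Going across at moderate speed.

Emit:
apply_moves --pt "0.0 0.0 0.02 0.026 2 0 0" --pt "0.0 0.001 0.04 0.052 4 0 0" --pt "0.0 0.002 0.06 0.077 6.36 0 0" --pt "0.0 0.003 0.08 0.103 6.36 0 -0.3" --pt "0.0 0.0038 0.1 0.129 6.36 -0.2 -0.3"

```text
time_s: 10.15
position: [544.9, 207.4, 355.1]
tcp_rot: [[-0.004, 0.996, -0.084], [-0.001, -0.084, -0.996], [-1.0, -0.004, 0.001]]
ft_force: [-0.9, 0.7, -1.5]
grip_width: 9.8
```

```bash
python3 -c "
from mv import *
plan(rack(-16,-73,358),-4.84)"
```

```text
t 10.15 pos [544.9 207.4 355.1] rackpos [  78.4 -168.3  355.1] F [-0.87  0.7  -1.51] w 9.8
-> shift m [-0.0032, 0.0944, 0.0953] turn [-0.0, 0.08, 0.25] dist 134
```

Emit:
apply_moves --pt "0.0 -0.001 0.024 0.024 0 0 0" --pt "0.0 -0.002 0.048 0.048 0 0 0.1" --pt "0.0 -0.003 0.07 0.071 0 0 0.2" --pt "0.0 -0.0032 0.085 0.086 0 0.08 0.25" --pt "0.0 -0.0032 0.0944 0.0953 0 0.08 0.25"

```text
time_s: 10.65
position: [631.1, 103.0, 355.9]
tcp_rot: [[-0.004, 0.996, -0.086], [0.0, -0.086, -0.996], [-1.0, -0.004, 0.0]]
ft_force: [0.8, -0.2, -0.1]
grip_width: 9.3
```

Emit:
apply_moves --pt "0.0 0 0 0 0 0 0" --pt "0.0 0 0 0 0 0 0"

```text
time_s: 10.85
position: [630.4, 103.7, 354.8]
tcp_rot: [[-0.006, 0.996, -0.085], [0.001, -0.085, -0.996], [-1.0, -0.006, -0.0]]
ft_force: [0.5, 0.8, -1.0]
grip_width: 9.5
```

```bash
python3 look.py s12 80 200 230 350; python3 look.py t12 110 200 160 290 top; python3 -c "
from mv import *
plan(rack(-16,-73,358),-4.84)"
```

```text
t 10.9 pos [630.3 104.1 355.3] rackpos [-15.4 -72.6 355.3] F [-0.68  0.77 -1.28] w 9.9
-> shift m [0.1653, 0.0014, -0.0824] turn [89.98, 0.22, 0.25] dist 185
t 10.95 pos [630.3 104.3 355.7] rackpos [-15.4 -72.8 355.7] F [-0.66  0.9  -1.84] w 9.5
-> shift m [0.1657, 0.0013, -0.0822] turn [-89.99, -0.21, 0.19] dist 185
t 10.95 pos [630.3 104.3 355.7] rackpos [-15.4 -72.8 355.7] F [-0.66  0.9  -1.84] w 9.5
-> shift m [-0.0023, 0.0006, -0.0002] turn [0.0, -0.01, 0.25] dist 2
```

View pics/s12.png

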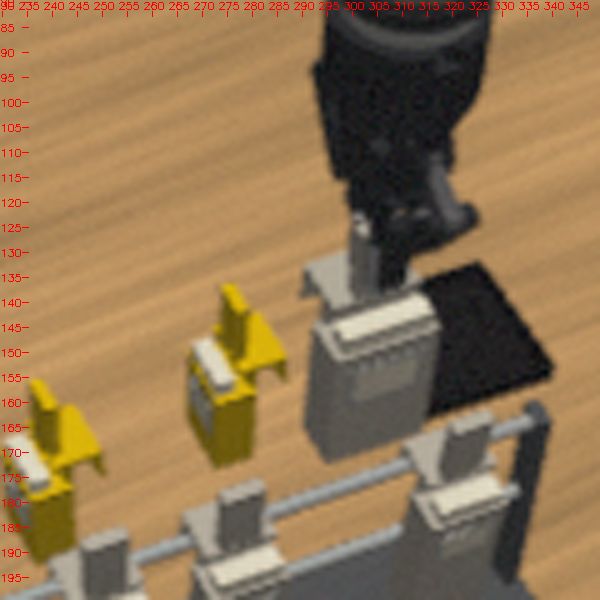

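View pics/t12.png

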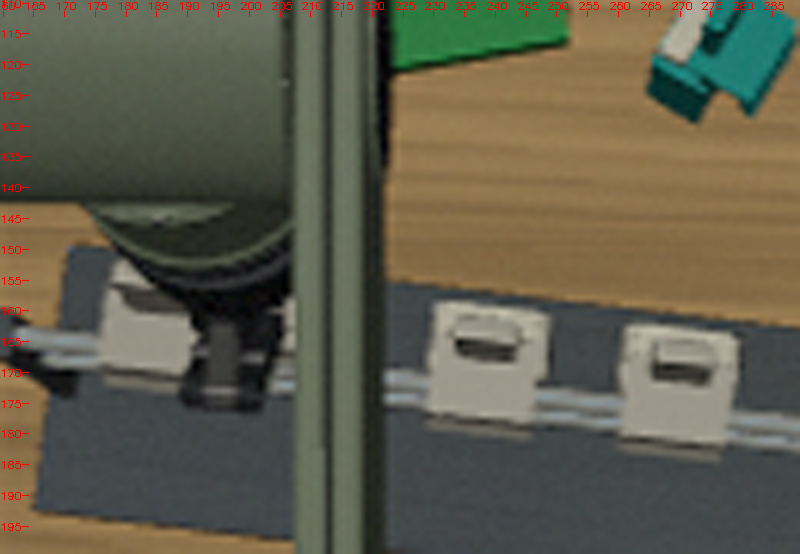

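```bash
cat > fith.py <<'E'
from mv import *
from fit import rz
from scipy.optimize import least_squares
def fitpose(obs,org,s,z0,yaw=np.radians(175.16)):
    o=[(X,np.array([v/s+org[0]-.5,u/s+org[1]-.5])) for X,(u,v) in obs]
    f=lambda p:np.concatenate([proj('scene',rz(yaw)@np.array(X,float)+p)-u for X,u in o])
    r=least_squares(f,[*rack(0,-70,z0)],x_scale=10)
    print('free seat rack',torack(r.x).round(1),'res',r.fun.reshape(-1,2).round(1).tolist())
    g=lambda q:f(np.array([*q,z0])); r=least_squares(g,rack(0,-70,0)[:2],x_scale=10); print('z fixed',torack([*r.x,z0]).round(1))
    return r.x
E
python3 - <<'E'
from fith import *
tz=355.7
fitpose([((-38,30,-100),(328,462)),((-38,-30,-100),(432,418)),((-38,30,-15),(328,358)),((-38,-30,-15),(440,318)),((-8,30,-15),(315,318)),((-8,30,-100),(303,432))],(80,230),5,tz+18.4-32)
# long, mid
for n,u in (('long',(470,420)),('mid',(243,489)),('end',(105,536))):
    print(n,torack(onz('scene',(80+u[1]/5-.5,230+u[0]/5-.5),222)).round(1))
E
```

```text
free seat rack [  5.1 -73.7 339.8] res [[0.1, -0.3], [2.0, -1.3], [-0.4, 1.9], [0.5, 0.4], [-0.4, -0.8], [-1.7, -0.2]]
z fixed [  3.4 -72.6 342.1]
long [ -25.2 -137.7  222. ]
mid [-18.6  -1.5 222. ]
end [-17.9  79.5 222. ]
```

Emit:
apply_moves --pt "0.0 0.02 -0.0003 0.0015 0 0 0.25" --pt "0.0 0.04 -0.0006 0.003 0 0 0.25" --pt "0.0 0.055 -0.0006 0.003 0 0 0.25" --pt "0.0 0.063 -0.0006 0.003 0 0 0.25" --pt "0.0 0.063 -0.0006 0.003 0 0 0.25"

```text
time_s: 11.45
position: [628.2, 102.0, 291.2]
tcp_rot: [[-0.003, 0.996, -0.084], [0.0, -0.084, -0.997], [-1.0, -0.003, -0.0]]
ft_force: [-0.6, 0.2, -1.0]
grip_width: 9.5
```

```bash
python3 look.py s13 110 200 250 350; python3 -c "
from mv import *
plan(rack(-16,-70,275),-4.84)"
```

```text
t 11.5 pos [628.9 101.8 292.5] rackpos [-14.3 -70.2 292.5] F [-0.07  0.11 -2.02] w 9.1
-> shift m [0.1025, 0.0019, -0.0848] turn [-89.97, -0.05, 0.02] dist 133
t 11.5 pos [628.9 101.8 292.5] rackpos [-14.3 -70.2 292.5] F [-0.07  0.11 -2.02] w 9.1
-> shift m [0.0175, 0.0017, 0.0002] turn [0.03, -0.02, 0.04] dist 18
```

View pics/s13.png

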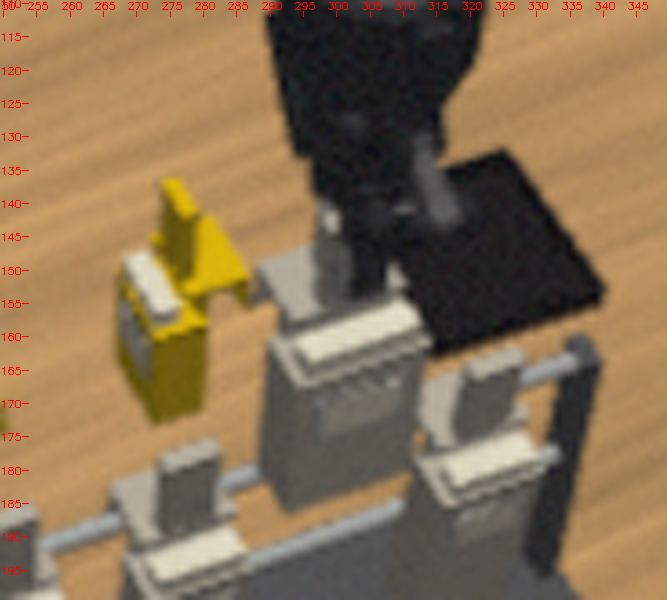

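Emit:
apply_moves --pt "0.0 0.0 0.002 0 0 0 0" --pt "0.0 0.0 0.002 0 0 0 0" --pt "0.0 0.005 0.002 0 0 0 0" --pt "0.0 0.01 0.002 0 0 0 0" --pt "0.0 0.015 0.002 0 0 0 0"

```text
time_s: 12.0
position: [630.8, 101.6, 276.9]
tcp_rot: [[-0.001, 0.996, -0.084], [0.0, -0.084, -0.996], [-1.0, -0.001, -0.0]]
ft_force: [-0.4, 0.7, -0.8]
grip_width: 9.6
```

```bash
python3 look.py s14 110 200 250 350; python3 -c "
from mv import *
plan(rack(-16,-70,225),-4.84)"
```

```text
t 12.05 pos [630.2 101.6 275.6] rackpos [-15.5 -70.  275.6] F [ 0.16  0.36 -2.6 ] w 9.7
-> shift m [0.0856, 0.0008, -0.085] turn [-89.97, -0.15, 0.15] dist 121
t 12.05 pos [630.2 101.6 275.6] rackpos [-15.5 -70.  275.6] F [ 0.16  0.36 -2.6 ] w 9.7
-> shift m [0.0506, 0.0006, 0.0] turn [0.03, -0.0, 0.19] dist 51
```

View pics/s14.png

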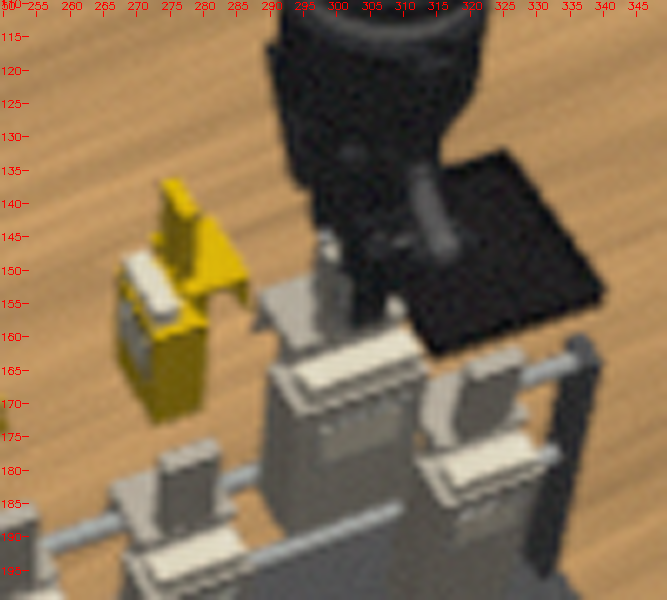

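```bash
python3 - <<'E'
from mv import *
s0=np.array([0.5,-70,275.6+18.4-32])
for X in ((-38,30,-100),(-38,-30,-100),(-8,30,-100),(-38,30,-15),(-38,-30,-15),(-8,30,-15)):
    print(X,proj('scene',rack(*(s0+X))).round(1))
for y in (-40,-70,-100): print('bar',y,proj('scene',rack(0,y,105)).round(1),proj('scene',rack(0,y,95)).round(1),'up',proj('scene',rack(0,y,170)).round(1))
im=np.load('pics/s14.npy'); crop(im,160,200,275,320,'s14b',14)
E
```

```text
(-38, 30, -100) [191.1 292.6]
(-38, -30, -100) [184.3 311.5]
(-8, 30, -100) [183.4 287.9]
(-38, 30, -15) [171.9 294.5]
(-38, -30, -15) [165.  314.5]
(-8, 30, -15) [164.1 289.6]
bar -40 [193.4 285.8] [195.4 285.6] up [179.8 286.9]
bar -70 [190.2 294.8] [192.2 294.6] up [176.5 296.3]
bar -100 [186.9 303.8] [188.9 303.5] up [173.2 305.6]
```

View pics/s14b.png

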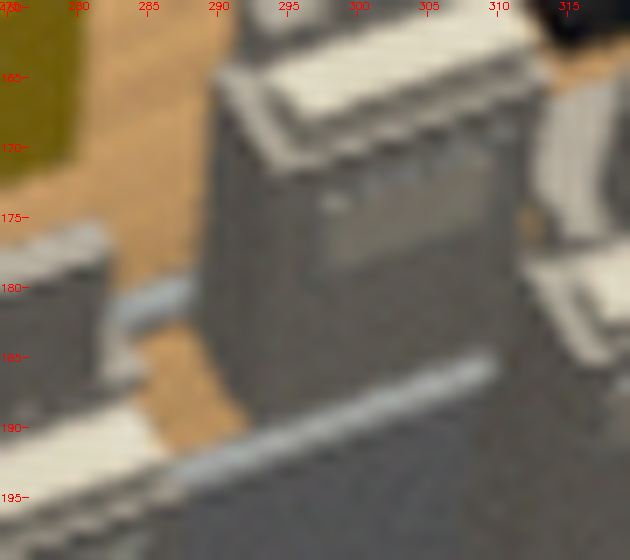

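Emit:
apply_moves --pt "0.0 0.01 0.0005 0 0 0 0.1" --pt "0.0 0.02 0.0007 0 0 0 0.1" --pt "0.0 0.03 0.0007 0 0 0 0.1" --pt "0.0 0.04 0.0007 0 0 0 0.1" --pt "0.0 0.047 0.0007 0 0 0 0.1"

```text
time_s: 12.55
position: [630.2, 101.5, 226.9]
tcp_rot: [[-0.003, 0.996, -0.084], [0.0, -0.084, -0.996], [-1.0, -0.003, 0.0]]
ft_force: [0.1, 0.3, -0.4]
grip_width: 9.8
```

Emit:
apply_moves --pt "0.0 0 0 0 0 0 0" --pt "0.0 0 0 0 0 0 0"

```text
time_s: 12.75
position: [630.0, 101.5, 226.5]
tcp_rot: [[-0.004, 0.996, -0.084], [0.0, -0.084, -0.996], [-1.0, -0.004, 0.0]]
ft_force: [0.6, -0.6, -0.3]
grip_width: 9.6
```

```bash
python3 look.py s15 130 220 250 350; python3 -c "
from mv import *
plan(rack(-16,-70,184),-4.84)"
```

```text
t 12.8 pos [630.3 101.5 227.1] rackpos [-15.7 -70.  227.1] F [ 0.26  0.02 -0.11] w 9.8
-> shift m [0.0371, 0.0005, -0.085] turn [-89.97, -0.13, 0.14] dist 93
t 12.8 pos [630.3 101.5 227.1] rackpos [-15.7 -70.  227.1] F [ 0.26  0.02 -0.11] w 9.8
-> shift m [0.0431, 0.0004, 0.0] turn [0.03, 0.01, 0.17] dist 43
```

View pics/s15.png

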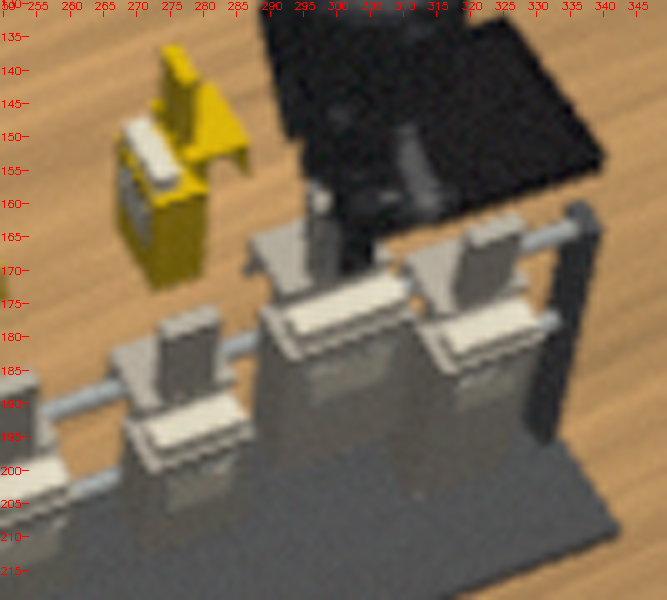

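Emit:
apply_moves --pt "0.0 0.006 0.0003 0 0 0 0.1" --pt "0.0 0.012 0.0003 0 0 0 0.1" --pt "0.0 0.018 0.0003 0 0 0 0.1" --pt "0.0 0.024 0.0003 0 0 0 0.1" --pt "0.0 0.028 0.0003 0 0 0 0.1"

```text
time_s: 13.3
position: [630.1, 101.5, 198.0]
tcp_rot: [[-0.003, 0.996, -0.084], [-0.0, -0.084, -0.996], [-1.0, -0.003, 0.0]]
ft_force: [-0.6, -0.2, -1.4]
grip_width: 9.3
```

```bash
python3 look.py s16 140 220 250 345; python3 -c "
from mv import *
plan(rack(-16,-70,184),-4.84)"
```

```text
t 13.35 pos [629.8 101.5 197.4] rackpos [-15.1 -69.9 197.4] F [-0.45  0.26 -1.87] w 9.6
-> shift m [0.0073, 0.0009, -0.0851] turn [-89.97, -0.15, 0.18] dist 85
t 13.35 pos [629.8 101.5 197.4] rackpos [-15.1 -69.9 197.4] F [-0.45  0.26 -1.87] w 9.6
-> shift m [0.0134, 0.0009, -0.0001] turn [0.03, 0.02, 0.21] dist 13
```

View pics/s16.png

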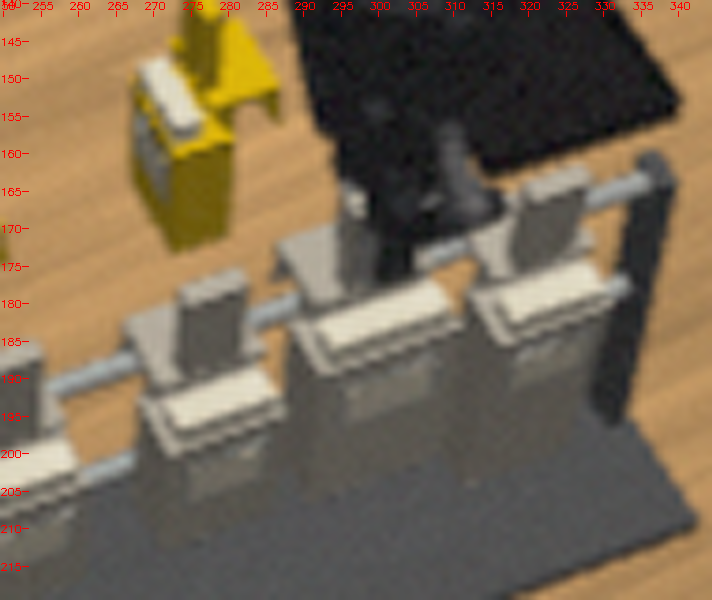

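Emit:
apply_moves --pt "0.0 0.003 0.0005 0 0 0 0.1" --pt "0.0 0.006 0.0007 0 0 0 0.1" --pt "0.0 0.009 0.0007 0 0 0 0.1" --pt "0.0 0.011 0.0007 0 0 0 0.1" --pt "0.0 0.0125 0.0007 0 0 0 0.1"

```text
time_s: 13.85
position: [630.4, 101.4, 184.7]
tcp_rot: [[-0.002, 0.996, -0.084], [-0.0, -0.084, -0.996], [-1.0, -0.002, 0.0]]
ft_force: [0.1, 0.3, -1.1]
grip_width: 9.6
```

```bash
python3 look.py s17 140 220 250 345; python3 -c "
from mv import *
plan(rack(-16,-70,184),-4.84)"
```

```text
t 13.9 pos [630.2 101.4 184.4] rackpos [-15.6 -69.9 184.4] F [-0.82 -0.09 -1.3 ] w 9.8
-> shift m [-0.0056, 0.0004, -0.0851] turn [-89.97, -0.09, 0.13] dist 85
t 13.9 pos [630.2 101.4 184.4] rackpos [-15.6 -69.9 184.4] F [-0.82 -0.09 -1.3 ] w 9.8
-> shift m [0.0004, 0.0004, -0.0001] turn [0.03, 0.02, 0.14] dist 1
```

View pics/s17.png

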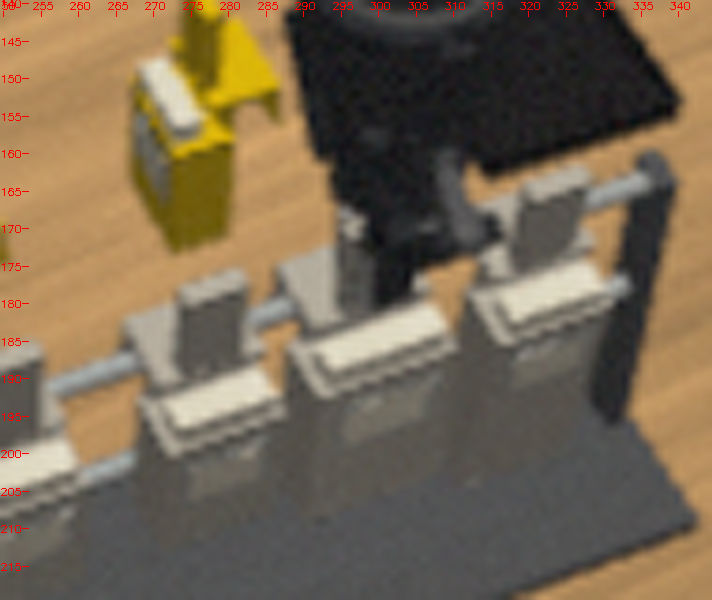

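Emit:
apply_moves --pt "0.0 0.0007 0 0 0 0 0" --pt "0.0 0.0015 0 0 0 0 0" --pt "0.0 0.0015 0 0 0 0 0"

```text
time_s: 14.2
position: [630.5, 101.4, 183.5]
tcp_rot: [[-0.002, 0.996, -0.084], [-0.0, -0.084, -0.996], [-1.0, -0.002, 0.0]]
ft_force: [-0.4, -0.5, 0.9]
grip_width: 9.0
```

Emit:
apply_moves --pt "0.014 0 0 0 0 0 0" --pt "0.02 0 0 0 0 0 0" --pt "0.035 0 0 0 0 0 0" --pt "0.035 0 0 0 0 0 0" --pt "0.035 0 0 0 0 0 0"

```text
time_s: 14.7
position: [630.5, 101.4, 183.5]
tcp_rot: [[-0.002, 0.996, -0.084], [-0.0, -0.084, -0.996], [-1.0, -0.002, 0.0]]
ft_force: [-0.0, -0.5, 0.2]
grip_width: 34.8
```

```bash
python3 look.py s18 140 220 250 345; python3 -c "
from mv import *
plan(rack(-16,-70,184),-4.84)"
```

```text
t 14.75 pos [630.5 101.4 183.5] rackpos [-15.8 -69.9 183.5] F [ 0.16  0.28 -0.98] w 34.9
-> shift m [-0.0065, 0.0002, -0.0851] turn [-89.97, -0.06, 0.09] dist 85
t 14.75 pos [630.5 101.4 183.5] rackpos [-15.8 -69.9 183.5] F [ 0.16  0.28 -0.98] w 34.9
-> shift m [-0.0005, 0.0002, -0.0001] turn [0.03, 0.02, 0.1] dist 1
```

View pics/s18.png

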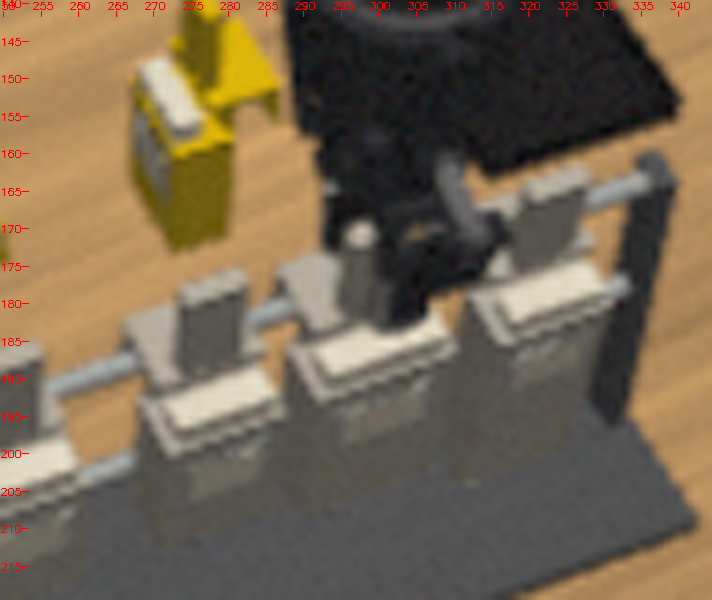

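Emit:
apply_moves --pt "0.035 -0.01 0 0 0 0 0" --pt "0.035 -0.03 0 0 0 0 0" --pt "0.035 -0.055 0 0 0 0 0" --pt "0.035 -0.075 0 0 0 0 0" --pt "0.035 -0.075 0 0 0 0 0"

```text
time_s: 15.25
position: [633.1, 101.6, 263.7]
tcp_rot: [[0.007, 0.996, -0.084], [0.0, -0.084, -0.996], [-1.0, 0.007, -0.001]]
ft_force: [0.7, 0.3, 0.8]
grip_width: 35.1
```

```bash
python3 look.py s19 140 220 250 345; python3 -c "
from mv import *
plan(rack(-17,-171,260),-4.84)"
```

```text
t 15.3 pos [632.  101.5 261.2] rackpos [-17.3 -70.1 261.2] F [-0.33  0.52  0.16] w 35.1
-> shift m [0.0712, -0.0015, -0.0849] turn [-89.97, 0.15, -0.16] dist 111
t 15.3 pos [632.  101.5 261.2] rackpos [-17.3 -70.1 261.2] F [-0.33  0.52  0.16] w 35.1
-> shift m [0.0012, -0.0003, -0.1009] turn [0.03, -0.01, -0.2] dist 101
```

View pics/s19.png

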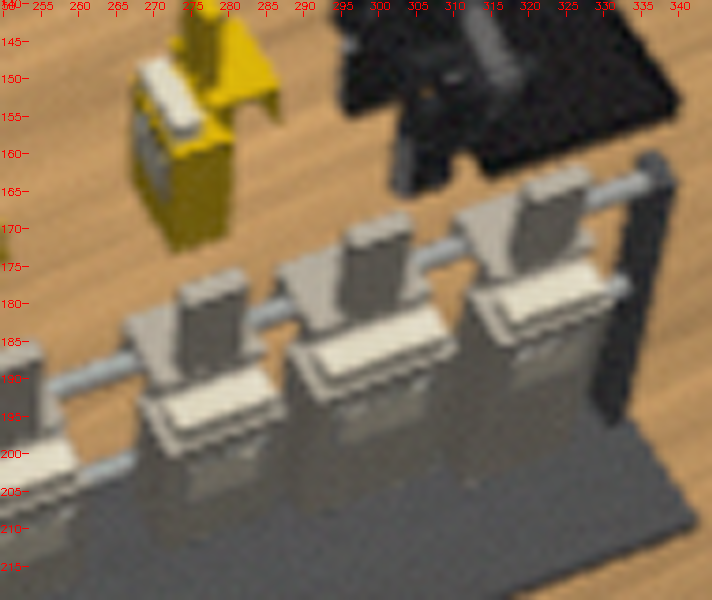

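```bash
python3 - <<'E'
from mv import *
for n,u in (('long',(556,181)),('new',(380,223)),('mid',(214,281))):
    print(n,torack(onz('scene',(140+u[1]/7.5-.5,250+u[0]/7.5-.5),222)).round(1))
E
```

```text
long [ -25.8 -137.8  222. ]
new [-17.5 -69.1 222. ]
mid [-17.5  -1.8 222. ]
```

Emit:
apply_moves --pt "0.0 0.0 0 -0.02 0 0 -0.2" --pt "0.0 0.001 0 -0.045 0 0 -0.2" --pt "0.0 0.001 0 -0.07 0 0 -0.2" --pt "0.0 0.001 0 -0.09 0 0 -0.2" --pt "0.0 0.001 0 -0.101 0 0 -0.2"

```text
time_s: 15.8
position: [639.7, 203.8, 258.7]
tcp_rot: [[-0.002, 0.997, -0.082], [-0.0, -0.082, -0.997], [-1.0, -0.002, 0.0]]
ft_force: [0.2, -0.0, 0.9]
grip_width: -0.1
```

Emit:
apply_moves --pt "0.0 0 0 0 0 0 0" --pt "0.0 0 0 0 0 0 0"

```text
time_s: 16.0
position: [639.4, 203.5, 257.9]
tcp_rot: [[-0.004, 0.997, -0.082], [-0.001, -0.082, -0.997], [-1.0, -0.004, 0.001]]
ft_force: [-0.3, 0.2, -0.7]
grip_width: 0.1
```

```bash
python3 -c "
from mv import *
plan(rack(-18,-171,179),-4.84)"
```

```text
t 16.0 pos [639.4 203.5 257.9] rackpos [ -16.1 -172.4  257.9] F [-0.31  0.16 -0.69] w 0.1
-> shift m [0.0789, 0.0022, 0.0013] turn [0.13, 0.07, 0.21] dist 79
```

Emit:
apply_moves --pt "0.0 0.02 0.002 0 0 0 0.2" --pt "0.0 0.04 0.002 0 0 0 0.2" --pt "0.0 0.06 0.002 0 0 0 0.2" --pt "0.0 0.072 0.002 0 0 0 0.2" --pt "0.0 0.078 0.002 0 0 0 0.2"

```text
time_s: 16.5
position: [640.4, 202.1, 178.2]
tcp_rot: [[-0.003, 0.997, -0.083], [-0.002, -0.083, -0.997], [-1.0, -0.003, 0.002]]
ft_force: [-0.7, -0.5, -0.6]
grip_width: 0.3
```

Emit:
apply_moves --pt "0.0 0 0 0 0 0 0" --pt "0.0 0 0 0 0 0 0"

```text
time_s: 16.7
position: [640.8, 201.8, 178.9]
tcp_rot: [[-0.002, 0.996, -0.084], [-0.002, -0.084, -0.996], [-1.0, -0.002, 0.002]]
ft_force: [-0.0, -0.4, -0.4]
grip_width: 0.1
```

```bash
python3 look.py s20 140 220 250 345; python3 -c "
from mv import *
plan(rack(-18,-149,179),-4.84)"
```

```text
t 16.75 pos [641.1 202.  179.4] rackpos [ -17.9 -171.1  179.4] F [-0.53 -1.28 -0.26] w -0.0
-> shift m [-0.0106, -0.002, 0.0161] turn [-89.95, 0.04, 0.11] dist 19
t 16.75 pos [641.1 202.  179.4] rackpos [ -17.9 -171.1  179.4] F [-0.53 -1.28 -0.26] w -0.0
-> shift m [0.0004, 0.0, 0.022] turn [0.05, 0.1, 0.04] dist 22
```

View pics/s20.png

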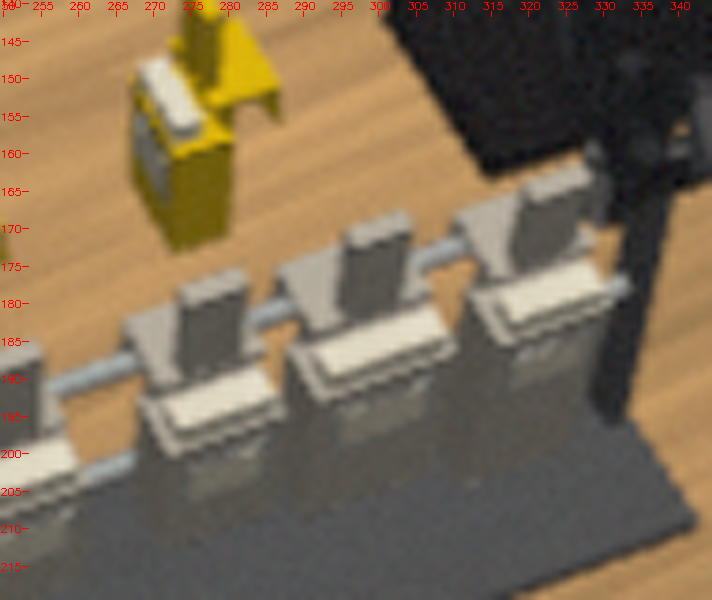

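Emit:
apply_moves --pt "0.0 0.001 0 0.004 0 0 0" --pt "0.0 0.001 0 0.007 0 0 0" --pt "0.0 0.001 0 0.009 0 0 0" --pt "0.0 0.001 0 0.01 0 0 0" --pt "0.0 0.001 0 0.011 0 0 0"

```text
time_s: 17.25
position: [640.6, 191.2, 179.0]
tcp_rot: [[0.0, 0.997, -0.083], [-0.001, -0.083, -0.997], [-1.0, 0.0, 0.001]]
ft_force: [0.6, -0.3, 1.5]
grip_width: 0.2
```

Emit:
apply_moves --pt "0.0 0 0 0.001 0 0 0" --pt "0.0 0 0 0.002 0 0 0" --pt "0.0 0 0 0.003 0 0 0" --pt "0.0 0 0 0.004 0 0 0" --pt "0.0 0 0 0.005 0 0 0"

```text
time_s: 17.75
position: [640.2, 186.3, 179.0]
tcp_rot: [[0.0, 0.997, -0.083], [-0.001, -0.083, -0.997], [-1.0, 0.001, 0.001]]
ft_force: [0.6, 0.7, 0.9]
grip_width: -0.3
```

```bash
python3 look.py s21 140 220 250 345; python3 -c "
from mv import *
plan(rack(-18,-149,178),-4.84)"
```

```text
t 17.8 pos [640.1 186.1 179. ] rackpos [ -18.3 -155.1  179. ] F [0.31 1.31 1.61] w -0.2
-> shift m [-0.011, -0.0023, 0.0001] turn [-89.95, 0.07, 0.03] dist 11
t 17.8 pos [640.1 186.1 179. ] rackpos [ -18.3 -155.1  179. ] F [0.31 1.31 1.61] w -0.2
-> shift m [0.001, -0.0003, 0.0061] turn [0.05, 0.06, -0.02] dist 6
```

View pics/s21.png

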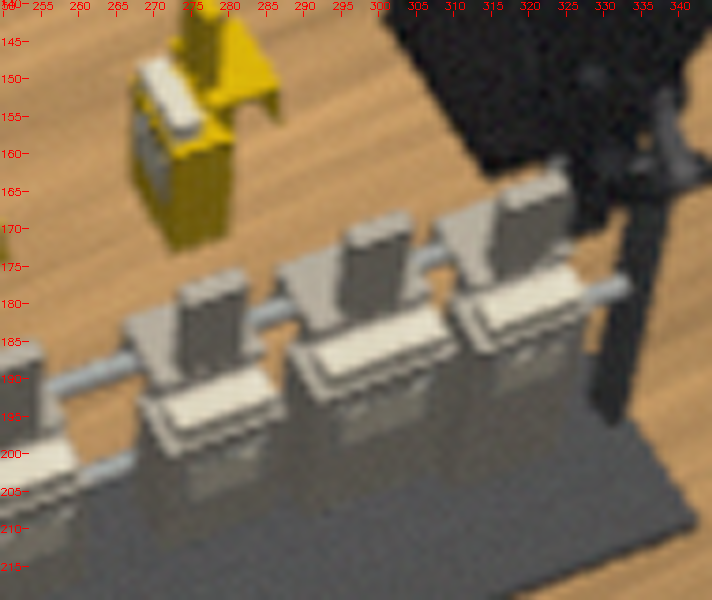

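Emit:
apply_moves --pt "0.0 0 0 0.001 0 0 0" --pt "0.0 0 0 0.002 0 0 0" --pt "0.0 0 0 0.003 0 0 0" --pt "0.0 0 0 0.004 0 0 0" --pt "0.0 0 0 0.005 0 0 0"

```text
time_s: 18.3
position: [639.7, 181.0, 179.0]
tcp_rot: [[0.0, 0.997, -0.084], [-0.001, -0.084, -0.997], [-1.0, 0.0, 0.001]]
ft_force: [-0.1, 1.4, 1.0]
grip_width: -0.0
```

```bash
python3 look.py s22 140 220 250 345; python3 -c "
from mv import *
plan(rack(-18,-149,178),-4.84)"
```

```text
t 18.35 pos [639.7 180.8 179. ] rackpos [ -18.3 -149.8  179. ] F [-0.42  0.53  0.97] w 0.0
-> shift m [-0.011, -0.0023, -0.0052] turn [-89.96, 0.07, 0.05] dist 12
t 18.35 pos [639.7 180.8 179. ] rackpos [ -18.3 -149.8  179. ] F [-0.42  0.53  0.97] w 0.0
-> shift m [0.001, -0.0003, 0.0008] turn [0.04, 0.08, -0.01] dist 1
```

View pics/s22.png

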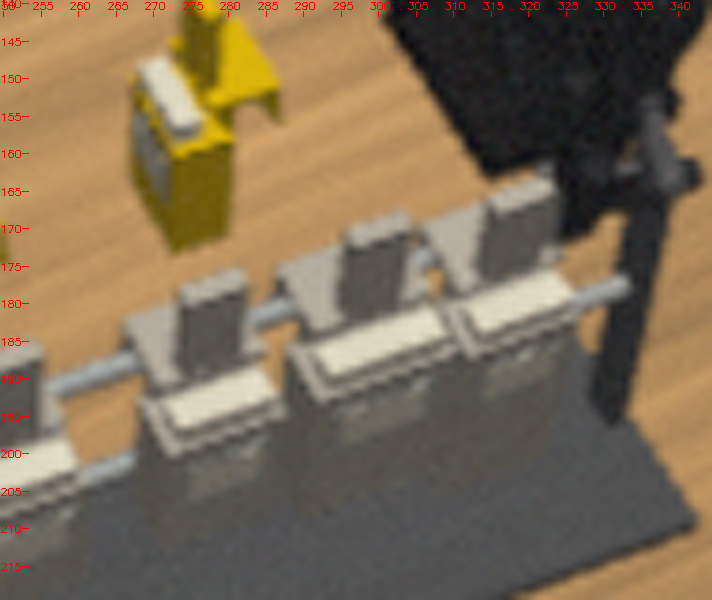

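Emit:
apply_moves --pt "0.0 0 0 0.001 0 0 0" --pt "0.0 0 0 0.002 0 0 0" --pt "0.0 0 0 0.003 0 0 0" --pt "0.0 0 0 0.003 0 0 0"

```text
time_s: 18.75
position: [639.5, 177.8, 179.1]
tcp_rot: [[0.0, 0.996, -0.084], [-0.001, -0.084, -0.996], [-1.0, 0.0, 0.001]]
ft_force: [-1.0, 1.2, 1.3]
grip_width: 0.2
```

```bash
python3 look.py s23 140 220 250 345; python3 -c "
from mv import *
plan(rack(-18,-175,178),-4.84)"
```

```text
t 18.8 pos [639.4 177.8 179. ] rackpos [ -18.3 -146.8  179. ] F [0.8  0.78 1.05] w -0.2
-> shift m [-0.011, -0.0023, -0.0082] turn [-89.96, 0.07, 0.04] dist 14
t 18.8 pos [639.4 177.8 179. ] rackpos [ -18.3 -146.8  179. ] F [0.8  0.78 1.05] w -0.2
-> shift m [0.001, -0.0003, -0.0282] turn [0.04, 0.07, -0.02] dist 28
```

View pics/s23.png

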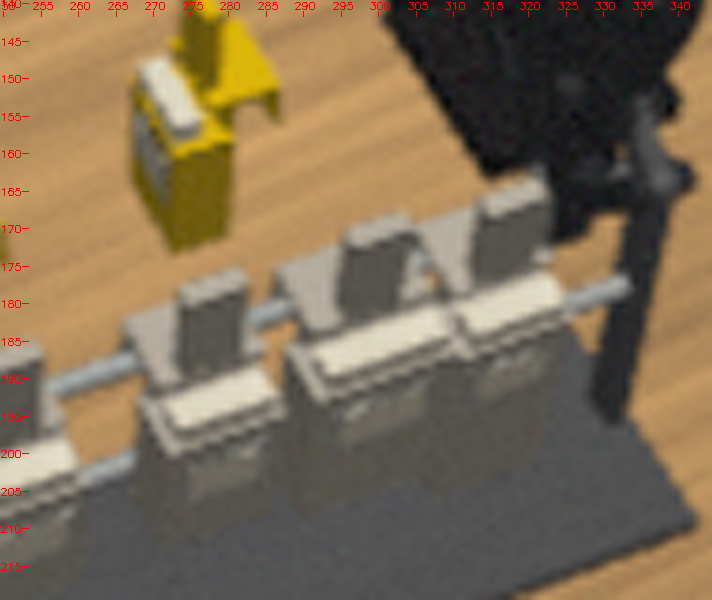

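Emit:
apply_moves --pt "0.0 0 0 -0.004 0 0 0" --pt "0.0 0 0 -0.01 0 0 0" --pt "0.0 -0.02 0 -0.012 0 0 0" --pt "0.0 -0.05 0 -0.012 0 0 0" --pt "0.0 -0.08 0 -0.012 0 0 0"

```text
time_s: 19.3
position: [639.7, 190.1, 258.6]
tcp_rot: [[-0.002, 0.997, -0.083], [-0.002, -0.083, -0.997], [-1.0, -0.002, 0.002]]
ft_force: [0.7, 0.3, 0.2]
grip_width: 0.3
```

```bash
python3 -c "
from mv import *
plan(rack(-17,34,262),-4.84)"
```

```text
t 19.3 pos [639.7 190.1 258.6] rackpos [ -17.5 -159.1  258.6] F [0.74 0.33 0.18] w 0.3
-> shift m [-0.0029, -0.0007, 0.1931] turn [0.06, 0.14, 0.13] dist 193
```

Emit:
apply_moves --pt "0.0 -0.003 0 0.04 0 0 0" --pt "0.0 -0.003 0 0.085 0 0 0" --pt "0.0 -0.003 0 0.13 0 0 0" --pt "0.0 -0.003 0 0.17 0 0 0" --pt "0.0 -0.003 0 0.193 0 0 0"

```text
time_s: 19.8
position: [623.1, -5.1, 261.9]
tcp_rot: [[-0.003, 0.996, -0.086], [-0.003, -0.086, -0.996], [-1.0, -0.003, 0.004]]
ft_force: [1.1, 0.5, 0.3]
grip_width: -0.3
```

Emit:
apply_moves --pt "0.0 0 0 0 0 0 0" --pt "0.0 0 0 0 0 0 0"

```text
time_s: 20.0
position: [623.0, -5.3, 261.6]
tcp_rot: [[-0.004, 0.996, -0.087], [-0.003, -0.087, -0.996], [-1.0, -0.004, 0.003]]
ft_force: [0.4, 0.3, -0.6]
grip_width: 0.4
```

```bash
python3 look.py s24 140 225 240 340; python3 -c "
from mv import *
plan(rack(-17,34,179),-4.84)"
```

```text
t 20.05 pos [623.   -4.4 261.6] rackpos [-17.4  36.2 261.6] F [-0.3  -0.68  0.05] w -0.1
-> shift m [0.071, -0.0013, -0.1914] turn [89.94, 0.3, 0.02] dist 204
t 20.05 pos [623.   -4.4 261.6] rackpos [-17.4  36.2 261.6] F [-0.3  -0.68  0.05] w -0.1
-> shift m [0.0826, -0.0001, -0.0024] turn [-0.06, 0.18, 0.2] dist 83
```

View pics/s24.png

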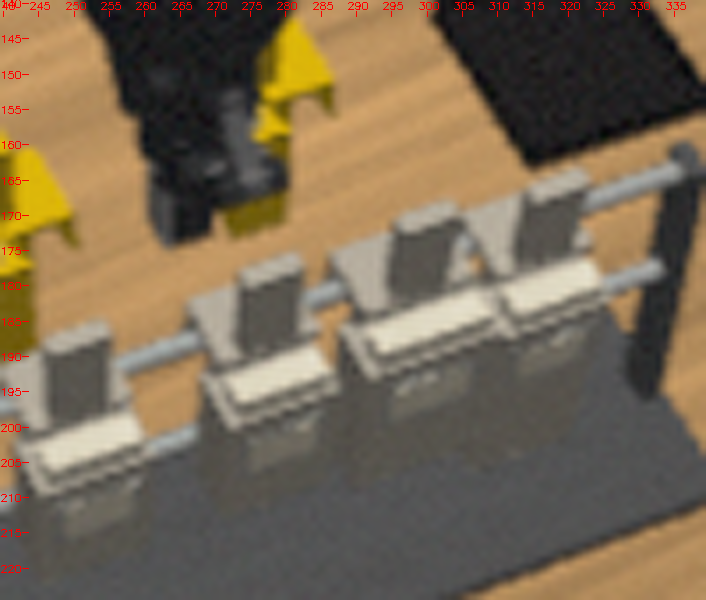

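Emit:
apply_moves --pt "0.0 0.02 0 -0.0015 0 0.1 0.2" --pt "0.0 0.042 0 -0.002 0 0.1 0.2" --pt "0.0 0.062 0 -0.002 0 0.1 0.2" --pt "0.0 0.074 0 -0.002 0 0.1 0.2" --pt "0.0 0.082 0 -0.002 0 0.1 0.2"

```text
time_s: 20.55
position: [622.4, -1.2, 178.2]
tcp_rot: [[-0.002, 0.996, -0.084], [-0.001, -0.084, -0.996], [-1.0, -0.002, 0.001]]
ft_force: [-0.5, -0.4, 0.8]
grip_width: -0.1
```

Emit:
apply_moves --pt "0.0 0 0 0 0 0 0" --pt "0.0 0 0 0 0 0 0"

```text
time_s: 20.75
position: [622.9, -0.7, 178.8]
tcp_rot: [[-0.001, 0.997, -0.083], [-0.001, -0.083, -0.997], [-1.0, -0.001, 0.001]]
ft_force: [-0.1, 0.3, 0.2]
grip_width: -0.2
```

```bash
python3 look.py s25 140 225 240 340; python3 -c "
from mv import *
plan(rack(-17,9,179),-4.84)"
```

```text
t 20.8 pos [623.2  -1.  179.3] rackpos [-17.2  32.7 179.3] F [-0.02  0.82  0.5 ] w 0.1
-> shift m [-0.0109, -0.001, -0.1877] turn [-89.93, 0.05, 0.05] dist 188
t 20.8 pos [623.2  -1.  179.3] rackpos [-17.2  32.7 179.3] F [-0.02  0.82  0.5 ] w 0.1
-> shift m [0.0003, -0.0002, -0.0237] turn [0.07, 0.07, 0.0] dist 24
```

View pics/s25.png

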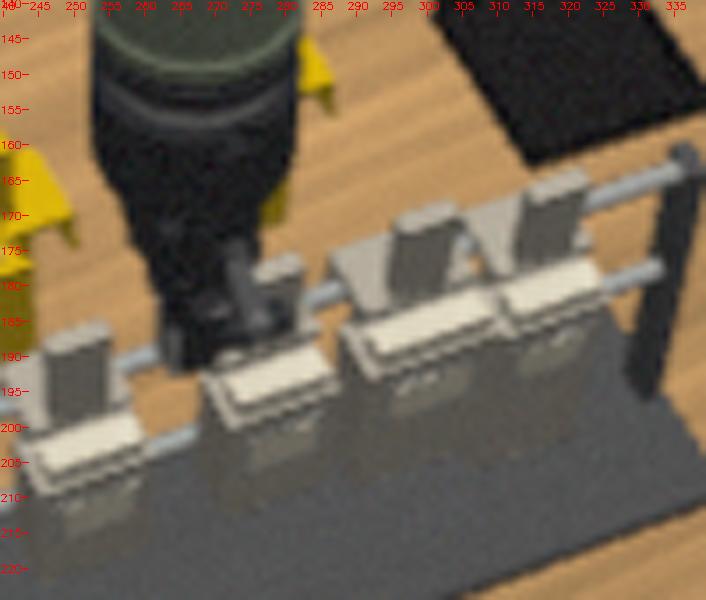

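Emit:
apply_moves --pt "0.0 0.0 0 -0.004 0 0 0" --pt "0.0 0.0 0 -0.007 0 0 0" --pt "0.0 0.0 0 -0.009 0 0 0" --pt "0.0 0.0 0 -0.01 0 0 0" --pt "0.0 0.0 0 -0.011 0 0 0"

```text
time_s: 21.3
position: [624.1, 10.0, 179.4]
tcp_rot: [[0.0, 0.997, -0.083], [-0.001, -0.083, -0.997], [-1.0, 0.0, 0.001]]
ft_force: [0.4, -0.0, -0.2]
grip_width: -0.1
```

Emit:
apply_moves --pt "0.0 0 0 -0.001 0 0 0" --pt "0.0 0 0 -0.002 0 0 0" --pt "0.0 0 0 -0.003 0 0 0" --pt "0.0 0 0 -0.004 0 0 0" --pt "0.0 0 0 -0.005 0 0 0"

```text
time_s: 21.8
position: [624.7, 14.9, 179.5]
tcp_rot: [[0.0, 0.997, -0.083], [-0.002, -0.083, -0.997], [-1.0, 0.0, 0.001]]
ft_force: [0.3, -1.5, 0.7]
grip_width: 0.2
```

```bash
python3 look.py s26 140 225 240 340; python3 -c "
from mv import *
plan(rack(-17,9,179),-4.84)"
```

```text
t 21.85 pos [624.7  15.1 179.5] rackpos [-17.4  16.6 179.5] F [-0.25 -0.85  0.77] w 0.1
-> shift m [-0.0107, -0.0011, -0.1716] turn [-89.93, 0.08, 0.04] dist 172
t 21.85 pos [624.7  15.1 179.5] rackpos [-17.4  16.6 179.5] F [-0.25 -0.85  0.77] w 0.1
-> shift m [0.0005, -0.0003, -0.0076] turn [0.07, 0.07, -0.03] dist 8
```

View pics/s26.png

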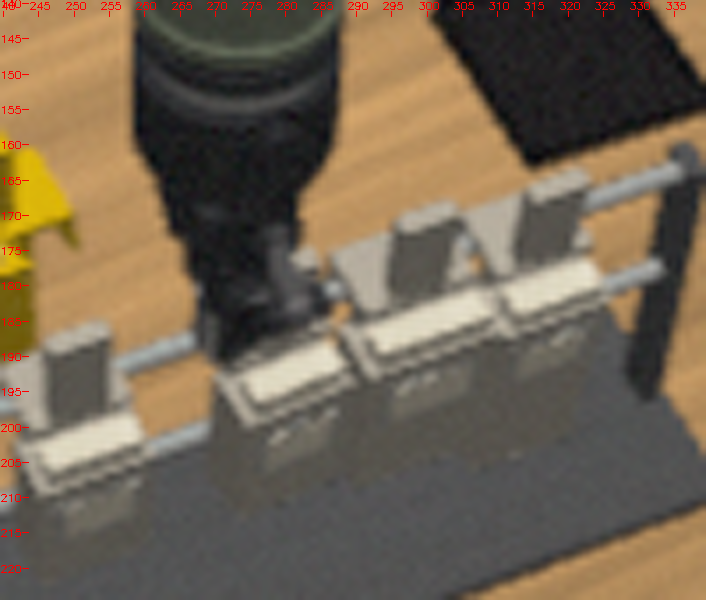

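Moving cleanly, with a small tilt. Pushing the remaining 5–6 mm.

Emit:
apply_moves --pt "0.0 0 0 -0.001 0 0 0" --pt "0.0 0 0 -0.002 0 0 0" --pt "0.0 0 0 -0.003 0 0 0" --pt "0.0 0 0 -0.004 0 0 0" --pt "0.0 0 0 -0.005 0 0 0"

```text
time_s: 22.35
position: [625.1, 20.2, 179.5]
tcp_rot: [[0.0, 0.997, -0.083], [-0.001, -0.083, -0.997], [-1.0, 0.001, 0.001]]
ft_force: [-0.3, -0.9, 1.6]
grip_width: -0.2
```

Emit:
apply_moves --pt "0.0 0 0 -0.001 0 0 0" --pt "0.0 0 0 -0.002 0 0 0" --pt "0.0 0 0 -0.002 0 0 0"

```text
time_s: 22.65
position: [625.2, 22.3, 179.5]
tcp_rot: [[0.0, 0.997, -0.083], [-0.001, -0.083, -0.997], [-1.0, 0.0, 0.001]]
ft_force: [0.3, -1.7, 1.1]
grip_width: -0.0
```

```bash
python3 look.py s27 140 225 240 340; python3 -c "
from mv import *
plan(rack(-17,9,179),-4.84)"
```

```text
t 22.7 pos [625.2  22.2 179.5] rackpos [-17.3   9.5 179.5] F [ 0.38 -0.19  0.42] w 0.2
-> shift m [-0.0107, -0.0011, -0.1644] turn [-89.93, 0.07, 0.04] dist 165
t 22.7 pos [625.2  22.2 179.5] rackpos [-17.3   9.5 179.5] F [ 0.38 -0.19  0.42] w 0.2
-> shift m [0.0005, -0.0003, -0.0005] turn [0.07, 0.08, -0.02] dist 1
```

View pics/s27.png

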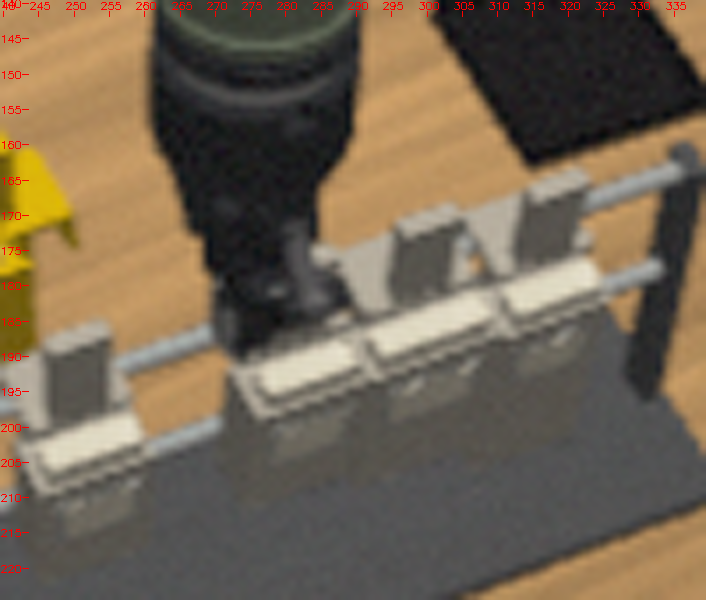

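Emit:
apply_moves --pt "0.0 0 0 0.003 0 0 0" --pt "0.0 0 0 0.008 0 0 0" --pt "0.0 -0.01 0 0.013 0 0 0" --pt "0.0 -0.04 0 0.014 0 0 0" --pt "0.0 -0.08 0 0.014 0 0 0"

```text
time_s: 23.2
position: [622.3, 7.9, 258.1]
tcp_rot: [[-0.006, 0.996, -0.084], [-0.001, -0.084, -0.996], [-1.0, -0.006, 0.001]]
ft_force: [0.8, -0.8, 0.0]
grip_width: 0.1
```

```bash
python3 -c "
from mv import *
plan([480,-20,320],-4.84)"
```

```text
t 23.2 pos [622.3   7.9 258.1] rackpos [-15.6  23.9 258.1] F [ 0.78 -0.81  0.01] w 0.1
-> shift m [-0.0611, -0.1398, 0.0398] turn [0.03, 0.06, 0.32] dist 158
```

Emit:
apply_moves --pt "0.0 -0.03 -0.02 0.01 0 0 0" --pt "0.0 -0.05 -0.05 0.02 0 0 0" --pt "0.0 -0.061 -0.09 0.03 0 0 0" --pt "0.0 -0.061 -0.12 0.04 0 0 0" --pt "0.0 -0.061 -0.14 0.04 0 0 0"

```text
time_s: 23.7
position: [478.2, -21.1, 321.6]
tcp_rot: [[-0.003, 0.996, -0.085], [-0.001, -0.085, -0.996], [-1.0, -0.003, 0.002]]
ft_force: [-1.0, -0.9, 0.2]
grip_width: -0.0
```

Emit:
apply_moves --pt "0.0 0 0 0 0 0 0" --pt "0.0 0 0 0 0 0 0"

```text
time_s: 23.9
position: [478.5, -21.5, 322.8]
tcp_rot: [[-0.001, 0.996, -0.086], [-0.002, -0.086, -0.996], [-1.0, -0.001, 0.002]]
ft_force: [0.3, -0.3, 0.5]
grip_width: -0.1
```

```bash
python3 look.py s28 155 225 235 330; python3 look.py t28 140 200 180 290 top
```

```text
t 23.95 pos [478.9 -21.4 322.4] rackpos [124.8  65.3 322.4] F [-0.16  0.62 -1.19] w 0.1
-> shift m [0.1318, 0.1407, -0.2207] turn [89.92, 0.14, -0.02] dist 293
t 24.0 pos [479.  -21.3 322. ] rackpos [124.7  65.2 322. ] F [ 0.35  0.66 -0.17] w 0.1
-> shift m [0.1313, 0.1408, -0.2205] turn [89.94, 0.17, 0.02] dist 293
```

View pics/s28.png

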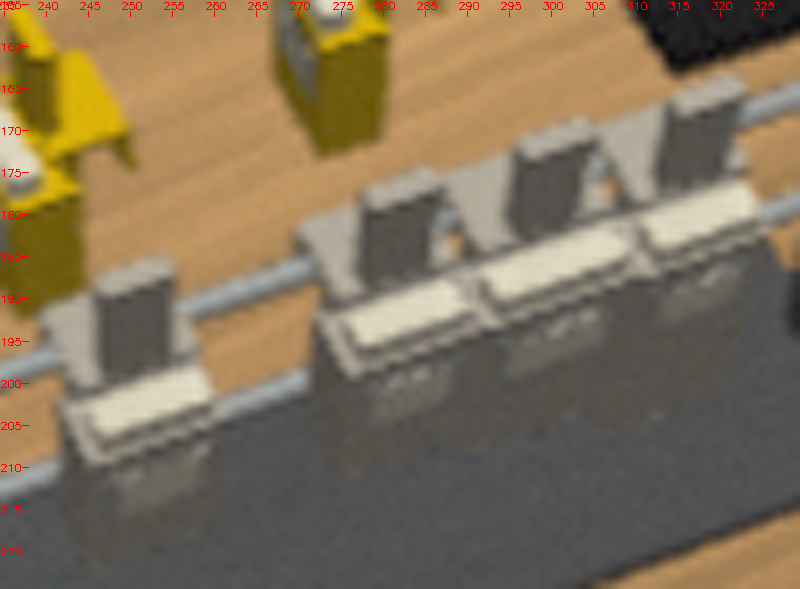

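View pics/t28.png

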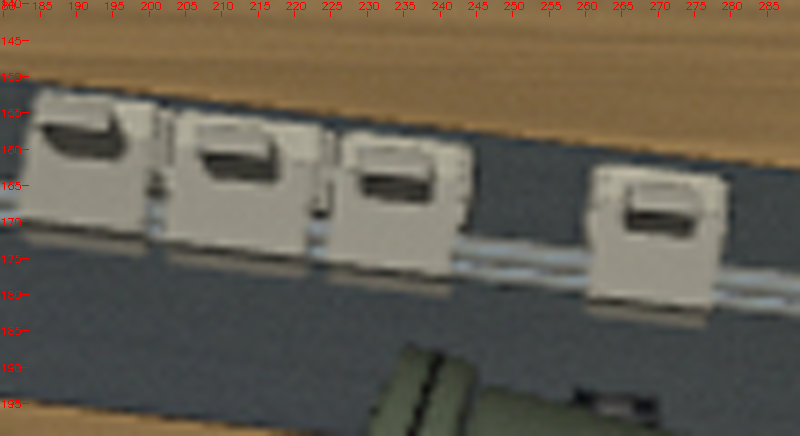

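```bash
python3 - <<'E'
from mv import *
s=8.421
P={}
for n,u,v in (('long',(706,95),(83,113)),('new',(553,140),(240,135)),('mid',(402,188),(397,158)),('end',(133,275),(663,195))):
    a=(155+u[1]/s-.5,235+u[0]/s-.5); b=(140+v[1]/7.273-.5,180+v[0]/7.273-.5)
    X,e=tri('scene',a,'top',b); print(n,'scene',torack(onz('scene',a,222)).round(1),'top',torack(onz('top',b,222)).round(1),'tri',torack(X).round(1),round(e,1))
    P[n]=(onz('scene',a,222),onz('top',b,222))
for i in (0,1): print([round(np.linalg.norm((P[a][i]-P[b][i])[:2]),1) for a,b in (('long','mid'),('long','new'),('new','mid'),('mid','end'))])
for c in ('scene','top'):
    for th in ('mug','mouse'):
        r=vision.outline_of(c,th); print(c,th,[(round(d['score'],2),np.round(d['point'],1).tolist()) for d in r[:1]])
E
```

```text
long scene [ -26.7 -120.6  222. ] top [ -24.5 -121.3  222. ] tri [ -24.9 -121.8  219.5] 0.2
new scene [-23.5 -66.  222. ] top [-23.1 -67.6 222. ] tri [-23.  -67.1 221. ] 1.3
mid scene [-21.7 -12.5 222. ] top [-21.4 -13.9 222. ] tri [-21.3 -13.4 221.2] 1.2
end scene [-19.1  80.6 222. ] top [-19.2  77.2 222. ] tri [-18.8  78.7 220.7] 3.3
[np.float64(108.3), np.float64(54.7), np.float64(53.6), np.float64(93.1)]
[np.float64(107.4), np.float64(53.7), np.float64(53.8), np.float64(91.1)]
scene mug [(0.64, [215.9, 137.8])]
scene mouse [(0.94, [185.7, 205.6])]
top mug [(0.91, [244.4, 364.5])]
top mouse [(0.47, [259.9, 275.5])]
```

```bash
python3 -c "
from bench import manip
print(manip.job_done()); print(manip.get_state()['time_s'])"
```

```text
the job is handed in; nothing more can be done
None
the job is handed in; nothing more can be done
```

I finished the job and handed it in at about 24 s, but one early push may have broken the 0.4 rad tipping limit. No verdict was reported.

**What I did:**
1. Slid the long pocket along the rail until its tab was about 137 mm from the middle pocket's tab, about 87 mm clear.
2. Gripped the waiting pocket by its tab, lifted it from the tray and lowered it through the gap. Its hook went over the upper bar with no unexpected force.
3. Released it, then slid the long and middle pockets in slowly until both touched it.

**Last checks, arm clear and fingers empty:**
- **Spacing:** I measured 107–108 mm between the long and middle tabs in both cameras. That is slightly under the 110 mm contact distance, so it fits the pockets touching within the 2–3 mm measuring error.
- **Pockets:** All four hang on the upper bar and look upright. The long one leans slightly, with the top of its tab about 25 mm behind the bar.
- **Mug:** It is where it was at the start.
- **Mouse:** It was never approached. The network's top-view estimate shifted by about 8 px at a low score (0.47), with the arm then working near that spot. The network missed it in the starting scene view, so there was nothing to compare there, and I did not check further.

**What went wrong:** My first push on the long pocket was too fast and swung it to about 22° for a moment. The limit is 0.4 rad (22.9°), and my estimate is too rough to rule out crossing it. I backed off at once, it hung upright again, and I made the later pushes slowly.

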